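# Warm the covered mate cups

## Robot

A 6-joint arm with a two-finger parallel gripper is mounted at the origin on the work surface. World frame = base frame: x ahead of the robot, y to its left, z up, the work surface at z = 0. Lengths are in m, angles in rad, forces in N, time in s.
With the tool pointing down it reaches from about 0.3 to 0.875 m from the base axis. Payload 4.2 kg.
Tool frame: the origin (TCP) lies on the centre line of the jaws, within the pads' length; the fingertips stand 14 mm ahead of it and the grasp point (between the pads) lies 5 mm behind it; z points along the fingers, y is the line along which they close (so a half turn about z gives the same grasp; the last joint's range is limited). The gripper opens to 85 mm and grips with 20 to 120 N. Pads are 22 mm wide; open, the fingers measure 114 mm over their backs; the gripper's body (76 mm by 85 mm) begins 54 mm behind the grasp point. The pads swing forward as they close: fully open they stand 13 mm farther back than shut.
Start: joints at [1.08, 0.32, 1.565, -0, 1.257, -0.02], TCP at [0.261, 0.512, 0.245] pointing down, gripper open.
Joint ranges: [-3.11, 3.11], [-0.84, 2.01], [0.21, 2.61], [-1.34, 4.49], [0.05, 2.63], [-2.56, 2.56]. Speed limits (rad/s): [2.57, 2.57, 3.14, 3.14, 3.14, 3.14].

## Interface

Orientations are given as [roll, pitch, yaw] about the fixed x, y, z axes, in that order (R = Rz(yaw) Ry(pitch) Rx(roll)).
In Python, from bench import arm gives the robot as it stands. The module is installed in compiled form; this text tells all that it offers.
- The arm moves only by the tool drive_tool, never from a script. Its argument "commands" is a list of rows, each a list of 2 entries, a list of its own where there are three numbers: the shift along the tool's x, y, z each as a share of 0.6 m, from -1 to 1, then the turn about the tool's z as a share of 120 degrees, from -1 to 1. In form: [[[x, y, z], twist], ...]. A call has 1 to 10 rows; each row is the pose to reach, as a shift and turn from the pose commanded when the call began, along the tool's axes at that moment; what a row does not reach only later rows make up. A row lasts 1/10 s, in which the tool goes at most 50 mm and 8.59 degrees, less where a joint would pass 70% of its speed; a pose out of reach is approached as far as the arm can. A call with a number of a shift or a turn outside -1 to 1 is refused whole. A call with a gripper value outside its range is refused whole. "jaw" is the closure, from -1 (fully open) to 1 (shut), set as the call begins (left out, the last holds). The fingers move at their own pace and stop on an object; the grip force is fixed at half the most. Time passes only in rows, so rows that repeat a pose let the fingers close. It gives the time, the measured TCP pose, the force, the opening and the grip force at its end, in the units of the state.
- arm.get_obs(): the state, without advancing time (a new reading comes with each control period).
- arm.camera(name): name is "side" or "top" or "wrist"; returns a dict with "frame" (480x640x3 uint8, blue, green, red), "range_z" (480x640 float32, m along the optical axis (not along the pixel's ray), 0 where there is no reading), "fx", "fy", "cx", "cy" (pixels), "eye" and "attitude" of the camera in the world; the wrist camera has in their place "mount" (4x4, takes a point from camera to tool coordinates, whose origin is the TCP and whose axes are the flange's). Camera axes: x right, y down, z forward; pixel columns grow to the right and rows downward; lengths in m; the calibration is good to about 2 mm. A picture is of the moment at which its call begins: read the wrist's pose just before it.
- arm.sign_off(): hands the job in; it is judged then, once.
Trained networks look in a picture, given as the dict that the camera call returned (one of the last four; its "shot" number tells which), for a name from the list of things; names that differ only in an ending like _2 or _b are one class to them, and where a whole thing is asked for, a point or a joint stands for the part that bears it (a point fixed in the world has none). Each returns a list of dicts, best first, with "p" (0 to 1); they miss things now and then, are a little off and sometimes report something else, mostly with a low value. They report only what shows in the picture. A call takes as long as a camera call.
- arm.outline_of(picture, name): "mask" (480x640 bool, what is visible of it) and "position" ([row, column] in pixels, amid what is visible of it).
- arm.mark_of(picture, name): "position" ([row, column] in pixels: a listed point, or the origin of a listed thing).
The state is a dict: "time_s": time; "joints": joint angles; "joint_velocities": joint speeds; "effort": joint torques, N m; "ee_pos": TCP position; "eef_rot": TCP orientation; "contact_force": force on the tool from outside, world axes, zero at the start; "moment": the same for the moment, N m; "opening": opening from 0.0 (shut) to 1.0 (fully open); "grip_force": force on a finger pad.
Only numpy, scipy, OpenCV 4.12 (cv2) and the standard library are available. Lean on these libraries where they do the work, as an engineer would, in place of code of your own. Each camera call takes 0.05 s, during which the arm holds its last target. There are 200 camera calls.

## Task

Stand every cup on the heated field of the warming plate and seat a cover on each, then slide the power slide fully to its end stop. After that take the thermometer, aim it at the plate's test spot and hold it steady for a second, and lay it back on its rest.

Things in the scene. Friction and masses are not known exactly. Their poses are not given: they have to be found in the camera images.
- plate: fixed electric warming plate: flat black glass in an aluminium frame, 240 mm (x) by 340 mm (y), 16 mm high. Origin under its centre; -x is its front edge, towards the robot. At the front, the power slide and the test spot; behind them the heated field, a rectangle outlined by a thin pale line.
- field (a point): centre of the heated field, on the glass (16 mm above the worktop); axes parallel to the plate's. The outlined field measures 130 mm (x) by 320 mm (y), room for three cups side by side along y.
- spot (a point): centre of the test spot: a flat round dark grey disc with pale edge, 40 mm across, on the glass at the plate's front left; z is up.
- power (a joint): the power slide at the plate's front right: a black grip on an aluminium track; 0 (off) to 0.100 m (full power, its end stop), growing as the grip moves along the plate's +y (to the left).
- power_top (a point): middle of the top of the slide's grip (moves with it). The grip is 28 mm (plate x) by 20 mm (plate y) and stands 40 mm high on a track 14 mm high, 40 mm wide and 150 mm long; its top is 54 mm above the glass.
- rest: fixed grey thermometer rest: base plate 150 (x) by 75 (y) mm, 6 mm high, with two saddles at x = +-50 mm, each 20 mm long (x), whose seats are 30 mm above the worktop, with cheeks 10 mm higher at y = +-23 to 31 mm. Origin under its centre.
- thermo: loose contactless thermometer, a white bar 150 mm long (x -80 to +70 mm), 32 mm wide (y), 24 mm high, 140 g; origin: underside centre. A black cone of 28 mm diameter at its +x end looks forward and down. At the start it lies on the rest's saddles, origin 30 mm above the rest's origin, axes about parallel to the rest's. Grip it across y at its middle, between the saddles.
- bag: bystander: brown paper bag 70 by 100 mm, 220 mm high, with a green clip on top; origin under its centre
- jar: bystander: jar of 70 mm diameter, 100 mm high; origin under its centre
- spoon: bystander: steel spoon lying on the worktop
- lens: the thermometer's lens, at x 78, y 0, z 10 mm in the thermometer's frame; its z axis is the line of sight: forward (+x) and 45 degrees down when the thermometer is level. The origin lies on the front face of the black cone.
- cup1: loose aluminium cup, open at the top, 90 mm high, outside diameter 62 mm at the foot and 66 mm at the rim, wall 3 mm, about 160 g; upright, origin under its centre. All cups are alike; two or three are present (None if absent).
- cup1_rim (a point): centre of the mouth of cup1, 90 mm above its origin
- cover1: loose cover: steel disc of 72 mm diameter, 4 mm thick, on a round plug of 50 mm diameter, 8 mm deep (enters a cup's 58 mm mouth); on top an upright wooden knob of 24 mm diameter, 24 mm tall; 36 mm high overall, about 90 g. Origin: centre of the plug's underside, 8 mm below the disc's underside; z up. All three covers are alike, any one fits any cup.
- cup2: loose aluminium cup, open at the top, 90 mm high, outside diameter 62 mm at the foot and 66 mm at the rim, wall 3 mm, about 160 g; upright, origin under its centre. All cups are alike; two or three are present (None if absent).
- cup2_rim (a point): centre of the mouth of cup2, 90 mm above its origin
- cover2: loose cover: steel disc of 72 mm diameter, 4 mm thick, on a round plug of 50 mm diameter, 8 mm deep (enters a cup's 58 mm mouth); on top an upright wooden knob of 24 mm diameter, 24 mm tall; 36 mm high overall, about 90 g. Origin: centre of the plug's underside, 8 mm below the disc's underside; z up. All three covers are alike, any one fits any cup.
- cup3: loose aluminium cup, open at the top, 90 mm high, outside diameter 62 mm at the foot and 66 mm at the rim, wall 3 mm, about 160 g; upright, origin under its centre. All cups are alike; two or three are present (None if absent).
- cup3_rim (a point): centre of the mouth of cup3, 90 mm above its origin
- cover3: loose cover: steel disc of 72 mm diameter, 4 mm thick, on a round plug of 50 mm diameter, 8 mm deep (enters a cup's 58 mm mouth); on top an upright wooden knob of 24 mm diameter, 24 mm tall; 36 mm high overall, about 90 g. Origin: centre of the plug's underside, 8 mm below the disc's underside; z up. All three covers are alike, any one fits any cup.

How it is judged:
On the way, in this order (a step that is already met when the one before it is completed fails the run):
1. every cup stands upright on the heated field with a cover seated level on its rim (power still below full) (x of cup1 in the frame of field between -0.039 and 0.039 m and y of cup1 in the frame of field between -0.134 and 0.134 m and z of cup1 in the frame of field between -0.004 and 0.004 m and angle between each of cup1, cup2, cup3's own z axis and vertical below 0.06 rad and ((horizontal distance between cover1 and cup1_rim below 0.008 m and angle between cover1's own z axis and vertical below 0.05 rad and z of cover1 in the frame of cup1_rim between -0.0105 and -0.0055 m) or (horizontal distance between cover2 and cup1_rim below 0.008 m and angle between cover2's own z axis and vertical below 0.05 rad and z of cover2 in the frame of cup1_rim between -0.0105 and -0.0055 m) or (horizontal distance between cover3 and cup1_rim below 0.008 m and angle between cover3's own z axis and vertical below 0.05 rad and z of cover3 in the frame of cup1_rim between -0.0105 and -0.0055 m)) and linear speed of each of cup1, cup2, cup3 below 0.02 m/s and x of cup2 in the frame of field between -0.039 and 0.039 m and y of cup2 in the frame of field between -0.134 and 0.134 m and z of cup2 in the frame of field between -0.004 and 0.004 m and ((horizontal distance between cover1 and cup2_rim below 0.008 m and angle between cover1's own z axis and vertical below 0.05 rad and z of cover1 in the frame of cup2_rim between -0.0105 and -0.0055 m) or (horizontal distance between cover2 and cup2_rim below 0.008 m and angle between cover2's own z axis and vertical below 0.05 rad and z of cover2 in the frame of cup2_rim between -0.0105 and -0.0055 m) or (horizontal distance between cover3 and cup2_rim below 0.008 m and angle between cover3's own z axis and vertical below 0.05 rad and z of cover3 in the frame of cup2_rim between -0.0105 and -0.0055 m)) and x of cup3 in the frame of field between -0.039 and 0.039 m and y of cup3 in the frame of field between -0.134 and 0.134 m and z of cup3 in the frame of field between -0.004 and 0.004 m and ((horizontal distance between cover1 and cup3_rim below 0.008 m and angle between cover1's own z axis and vertical below 0.05 rad and z of cover1 in the frame of cup3_rim between -0.0105 and -0.0055 m) or (horizontal distance between cover2 and cup3_rim below 0.008 m and angle between cover2's own z axis and vertical below 0.05 rad and z of cover2 in the frame of cup3_rim between -0.0105 and -0.0055 m) or (horizontal distance between cover3 and cup3_rim below 0.008 m and angle between cover3's own z axis and vertical below 0.05 rad and z of cover3 in the frame of cup3_rim between -0.0105 and -0.0055 m))), for 0.3 s.
2. the power slide is at its end stop, full power (within 3 mm) (value of joint power above 0.097 m), for 0.2 s.
3. the thermometer, held in the gripper, is aimed at the test spot and kept still for 1 s: the line of sight passes within 12 mm of the spot's centre, lens 60 to 150 mm from it (aim for 100) (x of spot in the frame of lens between -0.012 and 0.012 m and y of spot in the frame of lens between -0.012 and 0.012 m and z of spot in the frame of lens between 0.06 and 0.15 m and linear speed of thermo below 0.03 m/s and angular speed of thermo below 0.2 rad/s and contact force between thermo and the fingers above 0.5 N), for 1 s.
At the end, for the whole second after the job is handed in: Every cup upright on the heated field, foot at most 5 mm over the outline, a cover seated on it: level, centred within 8 mm, down on the rim. Slide within 3 mm of its stop. Thermometer level on its rest's saddles, within 20 mm lengthwise, 12 mm sideways. A spare cover may lie anywhere (all of step 1 and value of joint power above 0.097 m and x of thermo in the frame of rest between -0.02 and 0.02 m and y of thermo in the frame of rest between -0.012 and 0.012 m and z of thermo in the frame of rest between 0.026 and 0.034 m and angle between thermo's own z axis and vertical below 0.06 rad and linear speed of thermo below 0.02 m/s and angle between the x axis of thermo and the x axis of rest, either way round below 0.2 rad); the robot touches nothing.
It fails at once if the bag is moved more than 30 mm (distance of bag from where it was at the start of the episode above 0.03 m).
It fails at once if the jar is moved more than 30 mm (distance of jar from where it was at the start of the episode above 0.03 m).
It fails at once if the spoon is moved more than 30 mm (distance of spoon from where it was at the start of the episode above 0.03 m).
Of cup1, cup2, cup3 only 2 to 3 are there at a start; the rules pass over those that are not, and their reading is None.
At some moment in a run one of cup1, cup2, cup3, cover1, cover2, cover3 may be knocked a few centimetres aside while the robot is not near it.
It also fails if it takes over 210 s, if anything falls off the work surface, if the arm or the gripper's body presses on something with over 40 N, if the wrist force passes 120 N, or if a joint passes its speed limit or range.

## Working session

There is one attempt and no reset: what is moved stays moved. The work goes in short steps, Python scripts to look and compute and a tool call to move; the robot and the scene stay as the last step left them, time stands still between calls to the robot, and variables do not carry over. Pictures are saved under pics/ and viewed, at most 14 in all, crops included, and the job is handed in when it is done.

Besides the shell and the picture viewer there is one more tool, called as name(argument=value, ...) on one line, values as JSON. drive_tool: Moves the arm, as the interface text tells. Its arguments: {"type":"object","properties":{"commands":{"type":"array","items":{"type":"array"}},"jaw":{"type":"number"}},"required":["commands"]}

```bash
mkdir -p pics
cat > h.py <<'E'
import numpy as np, cv2
from scipy.spatial.transform import Rotation as R
from bench import arm
def pose():
    o=arm.get_obs(); T=np.eye(4); T[:3,:3]=R.from_euler('xyz',o['eef_rot']).as_matrix() if len(o['eef_rot'])==3 else R.from_quat(o['eef_rot']).as_matrix(); T[:3,3]=o['ee_pos']; return T,o
def cam(name):
    T,o=pose(); c=arm.camera(name)
    if 'mount' in c: c['T']=T@np.array(c['mount'])
    else:
        M=np.eye(4); a=np.array(c['attitude'])
        M[:3,:3]=a if a.shape==(3,3) else (R.from_euler('xyz',a).as_matrix() if a.size==3 else R.from_quat(a).as_matrix())
        M[:3,3]=c['eye']; c['T']=M
    return c
def ray(c,rc):
    d=np.array([(rc[1]-c['cx'])/c['fx'],(rc[0]-c['cy'])/c['fy'],1.]); return c['T'][:3,3],c['T'][:3,:3]@d
def onz(c,rc,z):
    e,d=ray(c,rc); return e+d*(z-e[2])/d[2]
def cloud(c,mask=None):
    z=c['range_z']; m=z>0
    if mask is not None: m&=mask
    r,q=np.nonzero(m); zz=z[r,q]
    P=np.c_[(q-c['cx'])/c['fx']*zz,(r-c['cy'])/c['fy']*zz,zz]
    return P@c['T'][:3,:3].T+c['T'][:3,3]
E
python3 - <<'E'
from h import *
print(pose()[1])
for n in ['top','side']:
    c=cam(n); cv2.imwrite(f'pics/{n}0.png',c['frame']); print(n,c['eye'],c['attitude'],c['fx'])
    for k in ['cup1','cup2_rim','cover1','plate','field','spot','power_top','rest','thermo','bag','jar','spoon','lens']:
        for f in (arm.mark_of,arm.outline_of):
            try:
                for d in f(c,k)[:5]:
                    if d['p']<.25: continue
                    s=''
                    if 'mask' in d:
                        P=cloud(c,d['mask']); 
                        s=(np.percentile(P,[3,50,97],axis=0).round(3).tolist() if len(P) else '')
                    print(k,f.__name__[:4],np.round(d['position'],1),round(d['p'],2),s)
            except Exception as e: print(k,e)
E
```

```text
{'time_s': 0.0, 'joints': array([ 1.08000922e+00,  3.20286116e-01,  1.56567541e+00,  2.79378368e-06,
        1.25742572e+00, -1.99848776e-02]), 'joint_velocities': array([1.41176158e-03, 9.73131498e-05, 4.65766143e-04, 2.02447845e-03,
       7.01621891e-04, 1.27677139e-03]), 'effort': array([ 4.17313131e-04, -4.15534651e+01, -2.34165788e+01,  1.12098661e-05,
        8.07205914e-03, -1.87466026e-05]), 'ee_pos': array([0.26059462, 0.51204125, 0.24448698]), 'eef_rot': array([-3.13979847e+00, -3.85180477e-05,  2.67078952e+00]), 'contact_force': array([ 0.80843792, -0.17561606,  1.00021563]), 'moment': array([-0.00844183,  0.00593154, -0.04563507]), 'grip_force': 0.0, 'opening': 0.9988798369163919}
top [ 0.51995501 -0.00176472  1.35666512] [-3.08288328e+00  9.72944655e-04 -1.58830128e+00] 500.0569268577636
cup1 call [267.9 417.7] 0.77 
cup1 call [234.3 412.2] 0.72 
cup1 call [301.7 165.5] 0.56 
cup1 call [305.6 160.4] 0.97 [[0.431, 0.395, 0.002], [0.459, 0.438, 0.044], [0.488, 0.457, 0.093]]
cup1 call [230.3 415.3] 0.86 [[0.601, -0.274, 0.001], [0.632, -0.252, 0.03], [0.659, -0.213, 0.092
[... 4776 characters left out ...]
4 290.2] 0.82 
bag call [404.3 387.2] 0.68 [[0.436, -0.446, 0.038], [0.506, -0.429, 0.054], [0.587, -0.407, 0.063]]
bag call [181.1 287.8] 0.62 [[0.629, 0.388, 0.011], [0.664, 0.407, 0.119], [0.715, 0.468, 0.218]]
jar call [296.2 413.3] 0.9 
jar call [278.8 420.7] 0.91 [[0.742, -0.177, 0.007], [0.761, -0.164, 0.066], [0.798, -0.125, 0.102]]
jar call [290.6 306.3] 0.51 [[0.431, -0.166, 0.011], [0.532, -0.039, 0.017], [0.659, 0.15, 0.037]]
spoon call [243.3 365.6] 0.84 
spoon call [281.8 321.2] 0.28 
spoon call [242.1 373.6] 0.83 [[0.714, 0.09, 0.002], [0.816, 0.108, 0.013], [0.888, 0.153, 0.021]]
lens call [291.6 304.7] 0.5 [[0.43, -0.167, 0.008], [0.531, -0.04, 0.017], [0.659, 0.152, 0.036]]
```

View pics/top0.png

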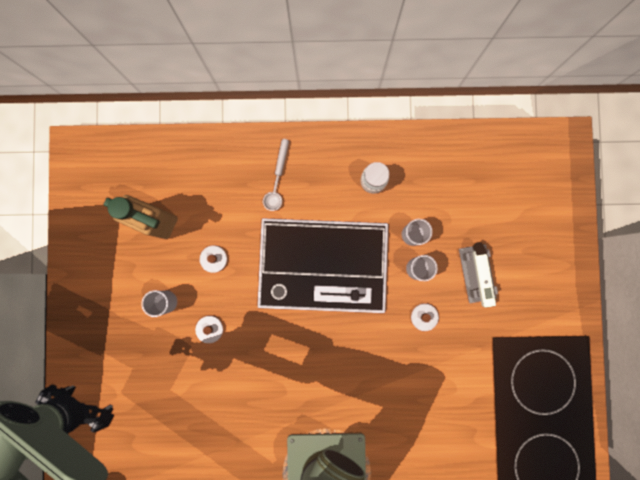

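```bash
cat >> h.py <<'E'
def circ(P,zlo,zhi,c0,rad=.06):
    """fit circle centre (minEnclosing) for points in z band near c0"""
    m=(P[:,2]>zlo)&(P[:,2]<zhi)&(np.hypot(P[:,0]-c0[0],P[:,1]-c0[1])<rad)
    Q=P[m][:,:2].astype(np.float32)
    if len(Q)<5: return None
    med=np.median(Q,0)
    (x,y),r=cv2.minEnclosingCircle(Q); return np.round([x,y,r],4).tolist(),len(Q),np.round(Q.mean(0),4).tolist()
E
python3 - <<'E'
from h import *
for n in ['top','side']:
    c=cam(n);P=cloud(c)
    for k,z,p in [('cupL',(.08,.1),(.459,.43)),('cupA',(.08,.1),(.633,-.246)),('cupB',(.08,.1),(.538,-.256)),
      ('covR knob',(.03,.045),(.406,-.266)),('covL1',(.03,.045),(.571,.294)),('covL2',(.03,.045),(.384,.306)),('covR disc',(.006,.02),(.406,-.266)),('covL1d',(.006,.02),(.571,.294)),('covL2d',(.006,.02),(.384,.306)),('jar',(.09,.12),(.77,-.135)),('power',(.06,.08),(.471,-.08))]:
        print(n,k,circ(P,*z,p,.05))
    m=(np.abs(P[:,0]-.51)<.1)&(np.abs(P[:,1]+.42)<.06)&(P[:,2]>.045)&(P[:,2]<.07)
    r=cv2.minAreaRect(P[m][:,:2].astype(np.float32)); print('thermo',r,np.median(P[m][:,2]))
    m=(np.abs(P[:,0]-.55)<.18)&(np.abs(P[:,1])<.2)&(P[:,2]>.012)&(P[:,2]<.022)
    r=cv2.minAreaRect(P[m][:,:2].astype(np.float32)); print('plate',r)
    print('spot',[onz(c,d['position'],.016).round(4) for d in arm.mark_of(c,'spot')[:1]],'field',[onz(c,d['position'],.016).round(4) for d in arm.mark_of(c,'field')[:1]],'plate',[onz(c,d['position'],0).round(4) for d in arm.mark_of(c,'plate')[:1]])
E
```

```text
top cupL ([0.4606, 0.4272, 0.0344], 160, [0.45829999446868896, 0.4277999997138977])
top cupA ([0.6297, -0.2445, 0.0335], 129, [0.629800021648407, -0.24580000340938568])
top cupB ([0.5361, -0.2546, 0.0332], 128, [0.5370000004768372, -0.2563999891281128])
top covR knob ([0.4067, -0.2677, 0.012], 69, [0.4068000018596649, -0.2676999866962433])
top covL1 ([0.5729, 0.2966, 0.0124], 64, [0.5723999738693237, 0.29589998722076416])
top covL2 ([0.3851, 0.3077, 0.0125], 65, [0.38449999690055847, 0.3073999881744385])
top covR disc ([0.4123, -0.2683, 0.0473], 507, [0.40720000863075256, -0.26759999990463257])
top covL1d ([0.5678, 0.2948, 0.0471], 491, [0.5722000002861023, 0.2953000068664551])
top covL2d ([0.3853, 0.3051, 0.0464], 501, [0.38440001010894775, 0.3070000112056732])
top jar ([0.777, -0.1401, 0.0309], 462, [0.7763000130653381, -0.1395999938249588])
top power ([0.4706, -0.08, 0.0148], 84, [0.47099998593330383, -0.0803999975323677])
thermo ((0.5191836357116699, -0.42076703906059265), (0.1699351817369461, 0.057058755308389664), 15.86400032043457) 0.05441718336656787
plate ((0.575657784938812
[... 834 characters left out ...]
19, 0.2917, 0.0381], 201, [0.5694000124931335, 0.2865999937057495])
side covL2d ([0.3836, 0.3053, 0.0386], 228, [0.38199999928474426, 0.29760000109672546])
side jar ([0.7762, -0.1412, 0.0333], 392, [0.7728000283241272, -0.14740000665187836])
side power ([0.4692, -0.0837, 0.0152], 115, [0.46779999136924744, -0.08709999918937683])
thermo ((0.5174685716629028, -0.4221055209636688), (0.1693955510854721, 0.033349860459566116), 8.104121208190918) 0.05465171779312594
plate ((0.5748258829116821, -0.003527343273162842), (0.34477323293685913, 0.2913728356361389), 86.71078491210938)
spot [array([0.4837, 0.1159, 0.016 ])] field [array([0.5874, 0.0019, 0.016 ])] plate [array([ 0.5511, -0.0057,  0.    ])]
```

Three cups: A at pixel (418,232), B at (423,268) and L at (157,303). Covers are at (213,258), (209,329) and (425,317). The plate lies between them with the spot at (279,291), and the thermometer is at (480,275) with its cone to the rear. The bag, jar and spoon are all clear of the work.

```bash
cat >> h.py <<'E'
def go(targets,start=None,yaw0=None):
    """print drive numbers for successive world targets (x,y,z,yaw), each relative to the one before"""
    T,_=pose(); p=np.array(start if start is not None else T[:3,3]); y=np.arctan2(T[1,0],T[0,0]) if yaw0 is None else yaw0
    for t in targets:
        Rm=R.from_euler('xyz',[np.pi,0,y]).as_matrix()
        s=np.round(Rm.T@(np.array(t[:3])-p)/.6,3)
        # positive turn about tool z (down) lowers yaw
        dy=(t[3]-y+np.pi)%(2*np.pi)-np.pi
        w=np.round(-dy/np.radians(120),3)
        n=max(np.linalg.norm(s)*.6/.05,abs(w)*120/8.59)
        print(t,'->',[s.tolist(),float(w)],'rows>=%.1f'%n)
        p=p+Rm@(s*.6); y=y-w*np.radians(120)
E
python3 - <<'E'
from h import *
for n in ['top','side']:
    c=cam(n)
    mk=[d for d in arm.outline_of(c,'plate') if d['p']>.5][0]['mask'].astype(np.uint8)
    cn=max(cv2.findContours(mk,0,cv2.CHAIN_APPROX_NONE)[0],key=cv2.contourArea)[:,0]
    W=np.array([onz(c,(v,u),.016)[:2] for u,v in cn],np.float32)
    print(n,'mask rect',cv2.minAreaRect(W))
    # rectified view 1mm/px : rows = x from .70 down, cols = y from .2 down
    xs=np.arange(.70,.40,-.0005); ys=np.arange(.2,-.2,-.0005)
    X,Y=np.meshgrid(xs,ys,indexing='ij'); T=c['T']
    Q=(np.stack([X,Y,np.full_like(X,.016)],-1)-T[:3,3])@T[:3,:3]
    im=cv2.remap(c['frame'],(Q[...,0]/Q[...,2]*c['fx']+c['cx']).astype(np.float32),(Q[...,1]/Q[...,2]*c['fy']+c['cy']).astype(np.float32),1)
    cv2.imwrite(f'pics/rect_{n}.png',im)
E
```

```text
top mask rect ((0.5490010976791382, 0.0010092556476593018), (0.33942458033561707, 0.24255549907684326), 86.63294219970703)
side mask rect ((0.5469183921813965, -0.008566528558731079), (0.35391995310783386, 0.24330472946166992), 86.91230773925781)
```

View pics/rect_top.png

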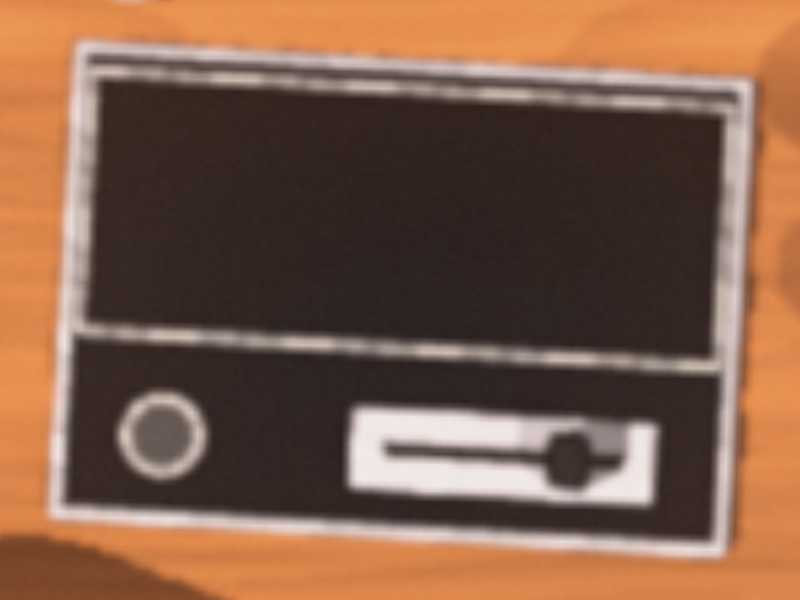

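The plate centre is at (0.549, 0.001) with yaw −3.35°. In the rectified view the field centre is (407,218), which is (0.591, −0.0035), and the spot is (162,435), which is (0.4825, 0.119).

Run:
```python
from h import *
go([(.459,.426,.25,1.51)])
```

```text
(0.459, 0.426, 0.25, 1.51) -> [[-0.36, 0.021, -0.008], 0.554] rows>=7.7
```

drive_tool(commands=[[[-0.36, 0.021, -0.008], 0.554], [[-0.36, 0.021, -0.008], 0.554], [[-0.36, 0.021, -0.008], 0.554], [[-0.36, 0.021, -0.008], 0.554], [[-0.36, 0.021, -0.008], 0.554], [[-0.36, 0.021, -0.008], 0.554], [[-0.36, 0.021, -0.008], 0.554], [[-0.36, 0.021, -0.008], 0.554], [[-0.36, 0.021, -0.008], 0.554]], jaw=-1)

```text
time_s: 4.2
ee_pos: [0.4592, 0.4256, 0.25]
eef_rot: [-3.141, 0.0, 1.511]
contact_force: [0.5, -0.3, -1.1]
opening: 1.002
grip_force: 0.0
```

Run:
```python
from h import *
T,o=pose(); print(T.round(3),o['time_s'])
c=cam('wrist'); cv2.imwrite('pics/w1.png',c['frame']); print(np.round(c['mount'],3))
P=cloud(c); print(len(P),P.min(0),P.max(0)); print(circ(P,.08,.1,(.459,.426),.05))
for k in ('cup1','cup1_rim'):
  for d in arm.mark_of(c,k)[:2]: print(k,d['p'],d['position'],onz(c,d['position'],.09 if 'rim' in k else 0))
```

```text
[[ 0.06   0.998 -0.     0.459]
 [ 0.998 -0.06  -0.     0.426]
 [-0.    -0.    -1.     0.25 ]
 [ 0.     0.     0.     1.   ]] 4.2
[[-0.    -0.958 -0.286  0.074]
 [ 1.     0.    -0.001 -0.001]
 [ 0.001 -0.286  0.958 -0.13 ]
 [ 0.     0.     0.     1.   ]]
305941 [ 0.03316244  0.02644441 -0.00264313] [0.85653418 0.63569696 0.33665024]
([0.4584, 0.4275, 0.033], 1265, [0.45820000767707825, 0.4244000017642975])
cup1 0.85 [204.0, 318.3] [0.45867196 0.42820151 0.        ]
cup1_rim 0.84 [224.6, 318.2] [0.45853406 0.42777383 0.09      ]
```

View pics/w1.png

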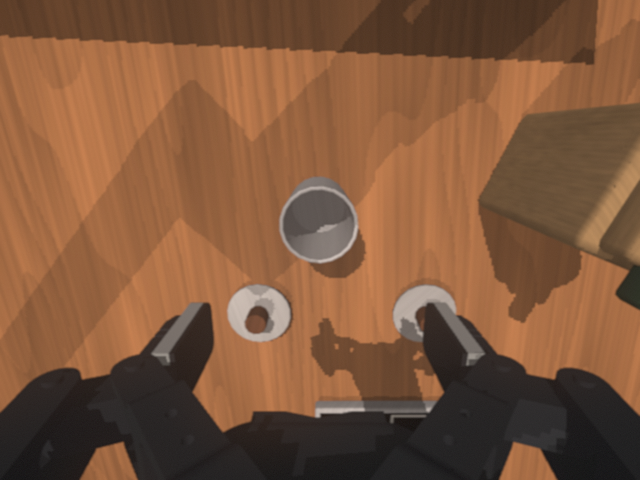

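The wrist image shows cup L's rim at (318,224), which is (0.4585, 0.4277). The two left covers are at (258,312) and (425,312).

Run:
```python
from h import *
go([(.4585,.4277,.06,1.512),(.4585,.4277,.15,1.512),(.597,.096,.15,1.512),(.597,.096,.077,1.512),(.597,.096,.20,1.512)])
```

```text
(0.4585, 0.4277, 0.06, 1.512) -> [[0.003, -0.001, 0.317], 0.0] rows>=3.8
(0.4585, 0.4277, 0.15, 1.512) -> [[0.0, -0.0, -0.15], 0.0] rows>=1.8
(0.597, 0.096, 0.15, 1.512) -> [[-0.538, 0.263, -0.0], 0.0] rows>=7.2
(0.597, 0.096, 0.077, 1.512) -> [[-0.0, -0.0, 0.122], 0.0] rows>=1.5
(0.597, 0.096, 0.2, 1.512) -> [[-0.0, -0.0, -0.205], 0.0] rows>=2.5
```

drive_tool(commands=[[[0.003, -0.001, 0.317], 0], [[0.003, -0.001, 0.317], 0], [[0.003, -0.001, 0.317], 0], [[0.003, -0.001, 0.317], 0], [[0.003, -0.001, 0.317], 0]])

```text
time_s: 4.85
ee_pos: [0.4552, 0.4248, 0.0542]
eef_rot: [-3.133, 0.009, 1.512]
contact_force: [-0.8, -0.2, 0.6]
opening: 0.995
grip_force: 0.0
```

drive_tool(commands=[[[0, 0, 0], 0], [[0, 0, 0], 0], [[0, 0, 0], 0], [[0, 0, 0], 0], [[0, 0, 0], 0], [[0, 0, 0], 0]], jaw=1)

```text
time_s: 5.45
ee_pos: [0.4598, 0.4288, 0.0626]
eef_rot: [3.138, -0.004, 1.511]
contact_force: [-0.6, 0.1, 7.3]
opening: 0.752
grip_force: 66.9
```

drive_tool(commands=[[[0, 0, -0.15], 0], [[0, 0, -0.15], 0], [[0, 0, -0.15], 0]])

```text
time_s: 5.75
ee_pos: [0.4613, 0.43, 0.157]
eef_rot: [3.132, -0.01, 1.511]
contact_force: [1.1, 0.5, -1.9]
opening: 0.758
grip_force: 67.9
```

drive_tool(commands=[[[-0.04, 0.02, 0], 0], [[-0.1, 0.05, 0], 0], [[-0.17, 0.083, 0], 0], [[-0.24, 0.117, 0], 0], [[-0.31, 0.15, 0], 0], [[-0.38, 0.185, 0], 0], [[-0.45, 0.22, 0], 0], [[-0.5, 0.244, 0], 0], [[-0.53, 0.259, 0], 0], [[-0.538, 0.263, 0], 0]])

```text
time_s: 6.75
ee_pos: [0.5969, 0.0936, 0.1494]
eef_rot: [-3.141, 0.0, 1.508]
contact_force: [-0.4, 0.6, -0.7]
opening: 0.756
grip_force: 67.9
```

drive_tool(commands=[[[0, 0, 0.02], 0], [[0, 0, 0.05], 0], [[0, 0, 0.08], 0], [[0, 0, 0.1], 0], [[0, 0, 0.1], 0], [[0, 0, 0.1], 0]])

```text
time_s: 7.35
ee_pos: [0.5964, 0.0966, 0.0898]
eef_rot: [-3.141, -0.0, 1.512]
contact_force: [-0.6, 0.4, -0.8]
opening: 0.755
grip_force: 67.8
```

Run:
```python
from h import *
T,o=pose(); print(T[:3,3],o['eef_rot'],o['contact_force'])
for n in ('side','top'):
  c=cam(n); P=cloud(c); 
  m=(abs(P[:,0]-.597)<.05)&(abs(P[:,1]-.096)<.05); Q=P[m]
  print(n,np.histogram(Q[:,2],bins=np.arange(0,.2,.01)))
  if n=='side': cv2.imwrite('pics/s2.png',c['frame'][140:380,200:520].repeat(2,0).repeat(2,1))
```

```text
[0.59644496 0.09659084 0.08981097] [-3.14130791e+00 -1.28044978e-04  1.51150255e+00] [-0.63361289  0.42875838 -0.8376995 ]
side (array([  0, 456,  15,  80,  78,  80,  83,  86, 100, 169, 211, 195,  49,
        76,  51, 116,  79, 122, 167]), array([0.  , 0.01, 0.02, 0.03, 0.04, 0.05, 0.06, 0.07, 0.08, 0.09, 0.1 ,
       0.11, 0.12, 0.13, 0.14, 0.15, 0.16, 0.17, 0.18, 0.19]))
top (array([  0, 158,  22,   2,   0,   2,   0,   1,   2,   0,   1,   9,   2,
        16,   6,   7,   1,   1,  22]), array([0.  , 0.01, 0.02, 0.03, 0.04, 0.05, 0.06, 0.07, 0.08, 0.09, 0.1 ,
       0.11, 0.12, 0.13, 0.14, 0.15, 0.16, 0.17, 0.18, 0.19]))
```

View pics/s2.png

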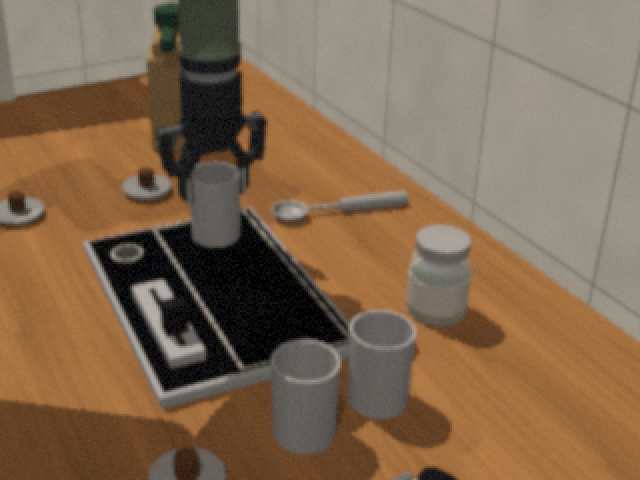

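The cup is upright and hovering about 10 mm over the left slot. I'll lower it slowly.

drive_tool(commands=[[[0, 0, 0.006], 0], [[0, 0, 0.012], 0], [[0, 0, 0.016], 0], [[0, 0, 0.019], 0], [[0, 0, 0.021], 0], [[0, 0, 0.021], 0]])

```text
time_s: 8.05
ee_pos: [0.5965, 0.0956, 0.0786]
eef_rot: [3.141, 0.0, 1.51]
contact_force: [-3.8, -1.2, 6.5]
opening: 0.757
grip_force: 68.5
```

drive_tool(commands=[[[0, 0, 0], 0], [[0, 0, 0], 0], [[0, 0, 0], 0], [[0, 0, -0.01], 0], [[0, 0, -0.06], 0], [[0, 0, -0.13], 0], [[0, 0, -0.2], 0], [[0, 0, -0.26], 0], [[0, 0, -0.285], 0], [[0, 0, -0.285], 0]], jaw=-1)

```text
time_s: 9.05
ee_pos: [0.598, 0.096, 0.2518]
eef_rot: [3.135, -0.001, 1.511]
contact_force: [0.3, 0.8, 0.5]
opening: 1.0
grip_force: 0.0
```

Run:
```python
from h import *
T,o=pose(); c=cam('wrist'); P=cloud(c); print(T[:3,3],circ(P,.096,.115,(.597,.096),.05)); 
# other cups/covers by top
t=cam('top'); Q=cloud(t)
for k,z,p in [('L',(.096,.115),(.597,.096)),('A',(.08,.1),(.633,-.246)),('B',(.08,.1),(.538,-.256)),('R',(.03,.045),(.406,-.266)),('L1',(.03,.045),(.571,.294)),('L2',(.03,.045),(.384,.306))]: print(k,circ(Q,*z,p,.05))
go([(.6,-.15,.25,0.)])
```

```text
[0.59795806 0.09602371 0.25177807] ([0.595, 0.0942, 0.033], 1399, [0.5947999954223633, 0.09130000323057175])
L ([0.5666, 0.0899, 0.0066], 6, [0.5658000111579895, 0.08900000154972076])
A ([0.6295, -0.2447, 0.0332], 138, [0.6302000284194946, -0.24619999527931213])
B ([0.5361, -0.2547, 0.0332], 125, [0.536899983882904, -0.25600001215934753])
R ([0.407, -0.2682, 0.0122], 67, [0.40700000524520874, -0.26809999346733093])
L1 ([0.5722, 0.296, 0.012], 67, [0.5724999904632568, 0.2953000068664551])
L2 ([0.3845, 0.3076, 0.0119], 66, [0.3847000002861023, 0.3075000047683716])
(0.6, -0.15, 0.25, 0.0) -> [[-0.409, 0.031, -0.004], 0.721] rows>=10.1
```

Run:
```python
from h import *
go([(.6295,-.245,.22,0.)])
```

```text
(0.6295, -0.245, 0.22, 0.0) -> [[-0.564, 0.09, 0.046], 0.721] rows>=10.1
```

drive_tool(commands=[[[-0.03, 0.005, 0.003], 0.07], [[-0.09, 0.014, 0.008], 0.14], [[-0.16, 0.025, 0.013], 0.21], [[-0.23, 0.037, 0.019], 0.28], [[-0.3, 0.048, 0.025], 0.35], [[-0.37, 0.059, 0.03], 0.42], [[-0.44, 0.07, 0.036], 0.5], [[-0.5, 0.08, 0.041], 0.58], [[-0.55, 0.088, 0.045], 0.65], [[-0.564, 0.09, 0.046], 0.721]])

```text
time_s: 10.15
ee_pos: [0.629, -0.2484, 0.2173]
eef_rot: [-3.141, 0.005, 0.021]
contact_force: [-0.3, 1.4, 0.3]
opening: 1.0
grip_force: 0.0
```

drive_tool(commands=[[[0, 0, 0], 0], [[0, 0, 0], 0], [[0, 0, 0], 0]])

```text
time_s: 10.45
ee_pos: [0.6299, -0.2441, 0.22]
eef_rot: [-3.141, 0.001, 0.034]
contact_force: [0.4, 0.1, 0.5]
opening: 1.0
grip_force: 0.0
```

Run:
```python
from h import *
T,o=pose(); c=cam('wrist'); P=cloud(c); print(T[:3,3],o['eef_rot'],circ(P,.08,.1,(.6295,-.245),.05),circ(P,.08,.1,(.536,-.255),.05)) 
p,r,_=[x for x in [circ(P,.08,.1,(.6295,-.245),.05)]][0]
go([(p[0],p[1],.06,0.),(p[0],p[1],.15,0),(.591,-.0035,.15,1.512),(.591,-.0035,.09,1.512)])
```

```text
[ 0.62989702 -0.24410397  0.21999599] [-3.14062612e+00  1.27533486e-03  3.39043134e-02] ([0.629, -0.2441, 0.0331], 1590, [0.6259999871253967, -0.2442999929189682]) ([0.5366, -0.254, 0.0332], 1759, [0.535099983215332, -0.25440001487731934])
(0.629, -0.2441, 0.06, 0.0) -> [[-0.002, 0.0, 0.267], 0.016] rows>=3.2
(0.629, -0.2441, 0.15, 0) -> [[0.0, -0.0, -0.15], 0.0] rows>=1.8
(0.591, -0.0035, 0.15, 1.512) -> [[-0.063, -0.401, 0.0], -0.722] rows>=10.1
(0.591, -0.0035, 0.09, 1.512) -> [[0.0, -0.0, 0.1], 0.0] rows>=1.2
```

drive_tool(commands=[[[-0.002, 0, 0.05], 0], [[-0.002, 0, 0.12], 0], [[-0.002, 0, 0.19], 0], [[-0.002, 0, 0.24], 0], [[-0.002, 0, 0.26], 0], [[-0.002, 0, 0.267], 0], [[-0.002, 0, 0.267], 0], [[-0.002, 0, 0.267], 0]])

```text
time_s: 11.3
ee_pos: [0.6302, -0.2456, 0.0626]
eef_rot: [3.14, -0.003, 0.031]
contact_force: [-0.1, -0.1, 0.3]
opening: 1.003
grip_force: 0.0
```

drive_tool(commands=[[[0, 0, 0], 0], [[0, 0, 0], 0], [[0, 0, 0], 0], [[0, 0, 0], 0], [[0, 0, 0], 0], [[0, 0, 0], 0]], jaw=1)

```text
time_s: 11.9
ee_pos: [0.6302, -0.2457, 0.0629]
eef_rot: [3.14, -0.004, 0.031]
contact_force: [-0.4, 0.8, 5.8]
opening: 0.764
grip_force: 66.7
```

drive_tool(commands=[[[0, 0, -0.02], 0], [[0, 0, -0.06], 0], [[0, 0, -0.11], 0], [[0, 0, -0.14], 0], [[0, 0, -0.15], 0], [[0, 0, -0.15], 0]])

```text
time_s: 12.5
ee_pos: [0.6291, -0.2454, 0.1516]
eef_rot: [3.141, -0.002, 0.031]
contact_force: [-0.1, -0.7, -1.8]
opening: 0.76
grip_force: 66.6
```

drive_tool(commands=[[[-0.002, -0.015, 0], -0.07], [[-0.006, -0.05, 0], -0.14], [[-0.012, -0.1, 0], -0.21], [[-0.018, -0.15, 0], -0.28], [[-0.025, -0.2, 0], -0.35], [[-0.031, -0.25, 0], -0.42], [[-0.037, -0.3, 0], -0.49], [[-0.043, -0.35, 0], -0.56], [[-0.048, -0.39, 0], -0.63], [[-0.05, -0.403, 0], -0.7]])

```text
time_s: 13.5
ee_pos: [0.5899, -0.0021, 0.1489]
eef_rot: [-3.138, -0.001, 1.505]
contact_force: [0.4, -0.6, -1.1]
opening: 0.762
grip_force: 66.7
```

drive_tool(commands=[[[0, 0, 0.02], 0], [[0, 0, 0.05], 0], [[0, 0, 0.08], 0], [[0, 0, 0.1], 0], [[0, 0, 0.1], 0], [[0, 0, 0.1], 0]])

```text
time_s: 14.1
ee_pos: [0.5915, -0.0049, 0.0901]
eef_rot: [-3.141, 0.0, 1.495]
contact_force: [0.2, 0.1, -0.2]
opening: 0.761
grip_force: 66.7
```

drive_tool(commands=[[[0, 0, 0.006], 0], [[0, 0, 0.012], 0], [[0, 0, 0.016], 0], [[0, 0, 0.019], 0], [[0, 0, 0.02], 0], [[0, 0, 0.02], 0]])

```text
time_s: 14.7
ee_pos: [0.5915, -0.0045, 0.0789]
eef_rot: [3.141, 0.0, 1.497]
contact_force: [-1.2, -0.8, 2.1]
opening: 0.763
grip_force: 66.9
```

drive_tool(commands=[[[0, 0, 0], 0], [[0, 0, 0], 0], [[0, 0, 0], 0], [[0, 0, -0.01], 0], [[0, 0, -0.06], 0], [[0, 0, -0.13], 0], [[0, 0, -0.19], 0], [[0, 0, -0.225], 0], [[0, 0, -0.235], 0], [[0, 0, -0.235], 0]], jaw=-1)

```text
time_s: 15.7
ee_pos: [0.5917, -0.0045, 0.2202]
eef_rot: [3.14, -0.0, 1.497]
contact_force: [-1.1, -0.2, 0.2]
opening: 0.995
grip_force: 0.0
```

drive_tool(commands=[[[-0.03, -0.004, 0], 0], [[-0.1, -0.014, 0], 0], [[-0.17, -0.025, 0], 0], [[-0.24, -0.035, 0], 0], [[-0.31, -0.045, 0], 0], [[-0.37, -0.054, 0], 0], [[-0.41, -0.059, 0], 0], [[-0.421, -0.061, 0], 0], [[-0.421, -0.061, 0], 0], [[-0.421, -0.061, 0], 0]])

```text
time_s: 16.7
ee_pos: [0.5362, -0.2526, 0.2185]
eef_rot: [-3.14, -0.001, 1.497]
contact_force: [0.2, 0.4, 0.7]
opening: 0.998
grip_force: 0.0
```

Run:
```python
from h import *
T,o=pose(); c=cam('wrist'); P=cloud(c); a=circ(P,.08,.1,(.5366,-.254),.05);print(T[:3,3],o['eef_rot'],a,circ(P,.096,.115,(.591,-.0035),.05)) 
p=a[0]; y=o['eef_rot'][2]
go([(p[0],p[1],.06,y),(p[0],p[1],.15,y),(.585,-.103,.15,y),(.585,-.103,.09,y)])
```

```text
[ 0.5361958  -0.25261252  0.21851896] [-3.14000502e+00 -1.47008392e-03  1.49740395e+00] ([0.5358, -0.2543, 0.033], 1609, [0.5356000065803528, -0.2574000060558319]) None
(0.5358, -0.2543, 0.06, np.float64(1.4974039523525988)) -> [[-0.003, -0.001, 0.265], 0.0] rows>=3.2
(0.5358, -0.2543, 0.15, np.float64(1.4974039523525988)) -> [[-0.0, 0.0, -0.15], 0.0] rows>=1.8
(0.585, -0.103, 0.15, np.float64(1.4974039523525988)) -> [[0.257, 0.064, -0.0], 0.0] rows>=3.2
(0.585, -0.103, 0.09, np.float64(1.4974039523525988)) -> [[0.0, -0.0, 0.1], 0.0] rows>=1.2
```

drive_tool(commands=[[[-0.001, 0, 0.05], 0], [[-0.001, 0, 0.12], 0], [[-0.001, 0, 0.19], 0], [[-0.001, 0, 0.24], 0], [[-0.001, 0, 0.26], 0], [[-0.001, 0, 0.267], 0], [[-0.001, 0, 0.267], 0], [[-0.001, 0, 0.267], 0]])

```text
time_s: 17.55
ee_pos: [0.5375, -0.2546, 0.061]
eef_rot: [3.138, 0.001, 1.497]
contact_force: [0.6, -0.8, -0.4]
opening: 0.999
grip_force: 0.0
```

drive_tool(commands=[[[0, 0, 0], 0], [[0, 0, 0], 0], [[0, 0, 0], 0], [[0, 0, 0], 0], [[0, 0, 0], 0], [[0, 0, 0], 0]], jaw=1)

```text
time_s: 18.15
ee_pos: [0.5372, -0.2548, 0.0613]
eef_rot: [3.138, 0.001, 1.497]
contact_force: [-0.2, 0.7, 5.4]
opening: 0.763
grip_force: 65.3
```

drive_tool(commands=[[[0, 0, -0.02], 0], [[0, 0, -0.06], 0], [[0, 0, -0.11], 0], [[0, 0, -0.14], 0], [[0, 0, -0.15], 0], [[0, 0, -0.15], 0]])

```text
time_s: 18.75
ee_pos: [0.5365, -0.2544, 0.1504]
eef_rot: [3.14, 0.001, 1.497]
contact_force: [-0.4, -0.2, -2.2]
opening: 0.764
grip_force: 66.9
```

drive_tool(commands=[[[0.02, 0.005, 0], 0], [[0.07, 0.018, 0], 0], [[0.13, 0.032, 0], 0], [[0.19, 0.048, 0], 0], [[0.235, 0.058, 0], 0], [[0.255, 0.063, 0], 0], [[0.257, 0.064, 0], 0], [[0.257, 0.064, 0], 0]])

```text
time_s: 19.55
ee_pos: [0.5856, -0.1036, 0.1486]
eef_rot: [-3.14, 0.0, 1.497]
contact_force: [-0.8, -0.5, -1.7]
opening: 0.762
grip_force: 66.9
```

drive_tool(commands=[[[0, 0, 0.02], 0], [[0, 0, 0.05], 0], [[0, 0, 0.08], 0], [[0, 0, 0.1], 0], [[0, 0, 0.1], 0], [[0, 0, 0.106], 0], [[0, 0, 0.112], 0], [[0, 0, 0.118], 0], [[0, 0, 0.12], 0], [[0, 0, 0.12], 0]])

```text
time_s: 20.55
ee_pos: [0.5861, -0.1033, 0.0775]
eef_rot: [3.141, -0.0, 1.497]
contact_force: [-0.2, -0.5, -1.0]
opening: 0.765
grip_force: 67.1
```

drive_tool(commands=[[[0, 0, 0.001], 0], [[0, 0, 0.002], 0], [[0, 0, 0.002], 0]])

```text
time_s: 20.85
ee_pos: [0.5862, -0.1033, 0.0773]
eef_rot: [3.141, -0.0, 1.497]
contact_force: [-1.6, 0.7, 5.0]
opening: 0.762
grip_force: 67.5
```

drive_tool(commands=[[[0, 0, 0], 0], [[0, 0, 0], 0], [[0, 0, 0], 0], [[0, 0, -0.01], 0], [[0, 0, -0.06], 0], [[0, 0, -0.13], 0], [[0, 0, -0.19], 0], [[0, 0, -0.225], 0], [[0, 0, -0.235], 0], [[0, 0, -0.235], 0]], jaw=-1)

```text
time_s: 21.85
ee_pos: [0.5861, -0.1034, 0.2177]
eef_rot: [3.14, 0.0, 1.497]
contact_force: [0.1, -0.6, 0.0]
opening: 0.999
grip_force: 0.0
```

Run:
```python
from h import *
T,o=pose(); c=cam('wrist'); P=cloud(c); print(T[:3,3])
for p in [(.585,-.103),(.591,-.004),(.596,.0945)]: print('wrist',circ(P,.096,.115,p,.05))
for n in ('side','top'):
  Q=cloud(cam(n))
  for k,z,p in [('cL',(.096,.115),(.597,.096)),('cM',(.096,.115),(.591,-.004)),('cR',(.096,.115),(.585,-.103)),('R',(.03,.045),(.406,-.266)),('L1',(.03,.045),(.571,.294)),('L2',(.03,.045),(.384,.306))]: print(n,k,circ(Q,*z,p,.045))
```

```text
[ 0.58613058 -0.10339534  0.21774465]
wrist ([0.585, -0.1028, 0.0329], 1865, [0.5849000215530396, -0.10589999705553055])
wrist ([0.5903, -0.0033, 0.033], 2361, [0.590399980545044, 0.0017000000225380063])
wrist None
side cL ([0.5955, 0.0911, 0.0349], 211, [0.5945000052452087, 0.09030000120401382])
side cM ([0.59, -0.0062, 0.036], 250, [0.590499997138977, -0.007300000172108412])
side cR ([0.5854, -0.106, 0.0344], 290, [0.5849000215530396, -0.10740000009536743])
side R ([0.406, -0.2715, 0.0131], 127, [0.40549999475479126, -0.27300000190734863])
side L1 ([0.5746, 0.2929, 0.0151], 36, [0.5717999935150146, 0.2919999957084656])
side L2 ([0.3833, 0.3045, 0.0133], 42, [0.382999986410141, 0.3027999997138977])
top cL ([0.5963, 0.0938, 0.033], 112, [0.5982000231742859, 0.09549999982118607])
top cM ([0.5915, -0.0037, 0.0329], 105, [0.5928999781608582, -0.0031999999191612005])
top cR ([0.5572, -0.0902, 0.0046], 6, [0.5576000213623047, -0.09049999713897705])
top R ([0.4073, -0.2682, 0.0121], 66, [0.40689998865127563, -0.2678999900817871])
top L1 ([0.5735, 0.296, 0.0127], 65, [0.5723999738693237, 0.29589998722076416])
top L2 ([0.3841, 0.3071, 0.0123], 67, [0.3847000002861023, 0.30730000138282776])
```

drive_tool(commands=[[[-0.02, -0.019, 0], 0], [[-0.06, -0.056, 0], 0], [[-0.11, -0.103, 0], 0], [[-0.17, -0.16, 0], 0], [[-0.22, -0.206, 0], 0], [[-0.265, -0.249, 0], 0], [[-0.29, -0.272, 0], 0], [[-0.295, -0.277, 0], 0], [[-0.295, -0.277, 0], 0], [[-0.295, -0.277, 0], 0]])

```text
time_s: 23.0
ee_pos: [0.4074, -0.2672, 0.2168]
eef_rot: [-3.141, -0.001, 1.497]
contact_force: [-0.2, 0.3, -0.3]
opening: 1.0
grip_force: 0.0
```

Run:
```python
from h import *
T,o=pose(); c=cam('wrist'); P=cloud(c); print(T[:3,3],o['eef_rot']); print(circ(P,.03,.045,(.407,-.268),.04),circ(P,.006,.02,(.407,-.268),.042))
for d in arm.mark_of(c,'cover1')[:2]: print(d['p'],onz(c,d['position'],0))
```

```text
[ 0.40736535 -0.26721343  0.21678412] [-3.14141988e+00 -6.37776233e-04  1.49716419e+00]
([0.4054, -0.2681, 0.012], 551, [0.40529999136924744, -0.2671999931335449]) ([0.4055, -0.268, 0.036], 3713, [0.40549999475479126, -0.2662999927997589])
0.91 [ 0.40261075 -0.26618317  0.        ]
```

drive_tool(commands=[[[0, -0.003, 0.04], 0], [[0, -0.003, 0.11], 0], [[0, -0.003, 0.18], 0], [[0, -0.003, 0.24], 0], [[0, -0.003, 0.28], 0], [[0, -0.003, 0.3], 0], [[0, -0.003, 0.308], 0], [[0, -0.003, 0.308], 0], [[0, -0.003, 0.308], 0]])

```text
time_s: 24.0
ee_pos: [0.4062, -0.2676, 0.0329]
eef_rot: [3.14, 0.001, 1.498]
contact_force: [-0.2, 0.2, 0.6]
opening: 1.0
grip_force: 0.0
```

drive_tool(commands=[[[0, 0, 0], 0], [[0, 0, 0], 0], [[0, 0, 0], 0], [[0, 0, 0], 0], [[0, 0, 0], 0], [[0, 0, 0], 0], [[0, 0, 0], 0], [[0, 0, 0], 0]], jaw=1)

```text
time_s: 24.8
ee_pos: [0.4056, -0.2677, 0.0328]
eef_rot: [3.141, 0.0, 1.497]
contact_force: [-1.1, 0.2, 6.7]
opening: 0.253
grip_force: 58.5
```

drive_tool(commands=[[[0, 0, -0.02], 0], [[0, 0, -0.07], 0], [[0, 0, -0.14], 0], [[0, 0, -0.21], 0], [[0, 0, -0.26], 0], [[0, 0, -0.28], 0], [[0, 0, -0.283], 0]])

```text
time_s: 25.5
ee_pos: [0.4056, -0.2677, 0.2029]
eef_rot: [3.14, 0.001, 1.497]
contact_force: [-1.1, -0.9, -1.1]
opening: 0.254
grip_force: 58.9
```

drive_tool(commands=[[[0.02, 0.019, 0], 0], [[0.06, 0.056, 0], 0], [[0.11, 0.103, 0], 0], [[0.17, 0.16, 0], 0], [[0.22, 0.206, 0], 0], [[0.265, 0.249, 0], 0], [[0.29, 0.272, 0], 0], [[0.296, 0.278, 0], 0], [[0.296, 0.278, 0], 0], [[0.296, 0.278, 0], 0]])

```text
time_s: 26.5
ee_pos: [0.5835, -0.1036, 0.2014]
eef_rot: [-3.139, 0.0, 1.496]
contact_force: [0.3, -0.7, -0.5]
opening: 0.253
grip_force: 59.0
```

drive_tool(commands=[[[0, 0, 0.02], 0], [[0, 0, 0.05], 0], [[0, 0, 0.08], 0], [[0, 0, 0.09], 0], [[0, 0, 0.095], 0], [[0, 0, 0.095], 0]])

```text
time_s: 27.1
ee_pos: [0.5846, -0.1031, 0.1451]
eef_rot: [3.142, -0.0, 1.496]
contact_force: [0.1, -0.2, 0.1]
opening: 0.254
grip_force: 59.0
```

Run:
```python
from h import *
T,o=pose(); print(T[:3,3],o['eef_rot'])
s=cam('side');cv2.imwrite('pics/s3.png',s['frame'][200:380,220:460].repeat(3,0).repeat(3,1))
go([(.585,-.103,.131,T and 0 if False else o['eef_rot'][2])])
```

```text
[ 0.58463693 -0.1030582   0.14511261] [ 3.14158480e+00 -8.13348165e-06  1.49635251e+00]
(0.585, -0.103, 0.131, np.float64(1.4963525065681411)) -> [[0.0, -0.0, 0.024], 0.0] rows>=0.3
```

View pics/s3.png

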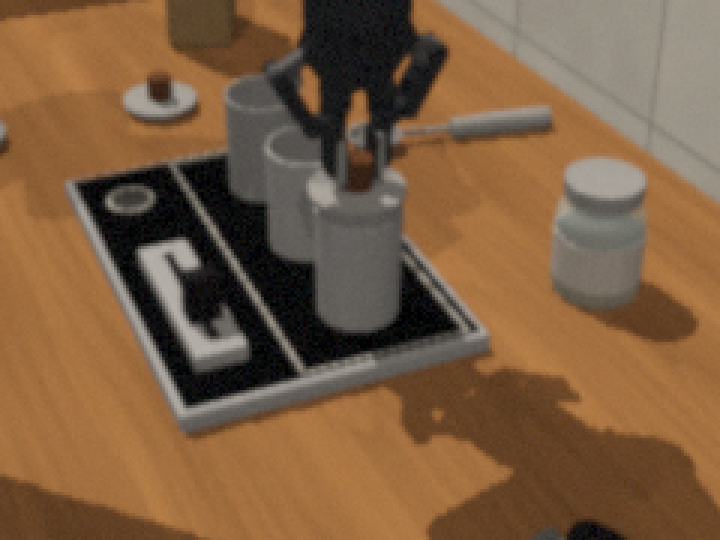

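The cover is centred over the right cup, with the cup mouth at (358,190) and the knob at (358,170). I'll lower it 14 mm.

drive_tool(commands=[[[0, 0, 0.006], 0], [[0, 0, 0.012], 0], [[0, 0, 0.018], 0], [[0, 0, 0.022], 0], [[0, 0, 0.023], 0], [[0, 0, 0.023], 0]])

```text
time_s: 27.75
ee_pos: [0.5848, -0.1026, 0.1312]
eef_rot: [-3.141, -0.0, 1.497]
contact_force: [0.1, -0.3, -1.0]
opening: 0.255
grip_force: 58.9
```

drive_tool(commands=[[[0, 0, 0.001], 0], [[0, 0, 0.002], 0], [[0, 0, 0.002], 0]])

```text
time_s: 28.05
ee_pos: [0.585, -0.1027, 0.1309]
eef_rot: [3.141, 0.0, 1.497]
contact_force: [-0.9, 1.1, 4.2]
opening: 0.254
grip_force: 59.3
```

drive_tool(commands=[[[0, 0, 0], 0], [[0, 0, 0], 0], [[0, 0, 0], 0], [[0, 0, 0], 0], [[0, 0, -0.02], 0], [[0, 0, -0.08], 0], [[0, 0, -0.14], 0], [[0, 0, -0.175], 0], [[0, 0, -0.182], 0], [[0, 0, -0.182], 0]], jaw=-1)

```text
time_s: 29.05
ee_pos: [0.5849, -0.1027, 0.2401]
eef_rot: [3.14, 0.0, 1.497]
contact_force: [-0.2, -0.5, -1.1]
opening: 0.996
grip_force: 0.0
```

drive_tool(commands=[[[0.03, -0.003, 0], 0], [[0.1, -0.01, 0], 0], [[0.18, -0.019, 0], 0], [[0.26, -0.027, 0], 0], [[0.34, -0.036, 0], 0], [[0.42, -0.044, 0], 0], [[0.5, -0.053, 0], 0], [[0.58, -0.061, 0], 0], [[0.64, -0.068, 0], 0], [[0.66, -0.07, 0], 0]])

```text
time_s: 30.05
ee_pos: [0.5701, 0.2997, 0.237]
eef_rot: [-3.138, 0.0, 1.501]
contact_force: [0.1, 0.4, 0.2]
opening: 1.0
grip_force: 0.0
```

drive_tool(commands=[[[0, 0, 0], 0], [[0, 0, 0], 0]])

```text
time_s: 30.25
ee_pos: [0.5715, 0.2946, 0.2383]
eef_rot: [-3.14, 0.002, 1.497]
contact_force: [0.1, -0.3, 0.2]
opening: 0.999
grip_force: 0.0
```

```bash
cat > chk.py <<'E'
from h import *
import sys
T,o=pose(); print('tcp',T[:3,3].round(4),o['eef_rot'].round(3),'t',o['time_s'])
W=cloud(cam('wrist')); Q=cloud(cam('top')); S=cloud(cam('side'))
B=[]
for k,p in [('cL',(.5953,.094)),('cM',(.5903,-.0035)),('cR',(.585,-.103))]:
    for n,X in (('w',W),('t',Q),('s',S)): print(k,n,'rim',circ(X,.096,.1085,p,.045),'disc',circ(X,.1085,.1125,p,.045),'knob',circ(X,.127,.14,p,.04))
for k,p in [('R',(.4055,-.268)),('L1',(.571,.295)),('L2',(.384,.306))]:
    for n,X in (('w',W),('t',Q)): print(k,n,'knob',circ(X,.03,.045,p,.04),'disc',circ(X,.006,.02,p,.042))
E
python3 chk.py
```

```text
tcp [0.5715 0.2946 0.2383] [-3.140e+00  2.000e-03  1.497e+00] t 30.25
cL w rim ([0.6005, 0.1136, 0.0255], 155, [0.5999000072479248, 0.12349999696016312]) disc None knob None
cL t rim ([0.5925, 0.0883, 0.0386], 99, [0.5982000231742859, 0.0934000015258789]) disc ([0.5918, 0.0883, 0.0383], 22, [0.5895000100135803, 0.09539999812841415]) knob None
cL s rim ([0.5915, 0.0887, 0.0388], 203, [0.5958999991416931, 0.09099999815225601]) disc None knob None
cM w rim None disc None knob None
cM t rim ([0.5742, 0.0196, 0.0315], 39, [0.5866000056266785, 0.01080000028014183]) disc ([0.5716, 0.0221, 0.0313], 10, [0.5771999955177307, 0.0052999998442828655]) knob None
cM s rim ([0.5723, 0.0171, 0.0333], 122, [0.576200008392334, 0.00419999985024333]) disc None knob None
cR w rim None disc None knob None
cR t rim ([0.585, -0.104, 0.036], 108, [0.5860000252723694, -0.10490000247955322]) disc ([0.5845, -0.1038, 0.0357], 348, [0.5839999914169312, -0.10209999978542328]) knob ([0.5846, -0.1037, 0.0121], 75, [0.5845999717712402, -0.10329999774694443])
cR s rim ([0.5815, -0.1061, 0.0359], 107, [0.574500024318695
[... 190 characters left out ...]
knob None disc None
R t knob None disc ([0.407, -0.2731, 0.0374], 16, [0.4027999937534332, -0.27570000290870667])
L1 w knob ([0.5714, 0.2971, 0.0122], 497, [0.5712000131607056, 0.2976999878883362]) disc ([0.5712, 0.2971, 0.0359], 3335, [0.5713000297546387, 0.2985999882221222])
L1 t knob ([0.5724, 0.2959, 0.0119], 65, [0.5720999836921692, 0.29589998722076416]) disc ([0.5686, 0.295, 0.0398], 488, [0.5720999836921692, 0.295199990272522])
L2 w knob ([0.3833, 0.3087, 0.0121], 552, [0.3847000002861023, 0.3093000054359436]) disc ([0.3829, 0.3085, 0.0364], 3227, [0.38580000400543213, 0.31040000915527344])
L2 t knob None disc ([0.3832, 0.2931, 0.0315], 114, [0.38100001215934753, 0.28380000591278076])
```

Run:
```python
from h import *
t=cam('top'); Q=cloud(t); cv2.imwrite('pics/t4.png',t['frame'][190:340,180:440].repeat(3,0).repeat(3,1))
m=(Q[:,2]>.098)&(Q[:,2]<.112)&(abs(Q[:,0]-.58)<.12)&(abs(Q[:,1]-.04)<.1)
q=Q[m]; g=np.round(q[:,:2]/.004).astype(int); 
im=np.zeros((120,120),np.uint8)
for a,b in q[:,:2]: im[int((.70-a)/.002)%120,int((.16-b)/.002)%120]=255
cv2.imwrite('pics/g.png',im.repeat(4,0).repeat(4,1))
for d in arm.mark_of(t,'cup1_rim')+[]: print(d['p'],onz(t,d['position'],.106).round(4))
for d in arm.outline_of(t,'cup1'):
    P=cloud(t,d['mask']); k=P[(P[:,2]>.095)&(P[:,2]<.112)]
    if len(k)>5: print(d['p'],cv2.minEnclosingCircle(k[:,:2].astype(np.float32)),P[:,2].min())
```

```text
0.91 [0.5937 0.0887 0.106 ]
0.74 [0.567 0.266 0.106]
0.6 ((0.5712181329727173, 0.023982034996151924), 0.03244109824299812) 0.010850619297785746
```

View pics/t4.png

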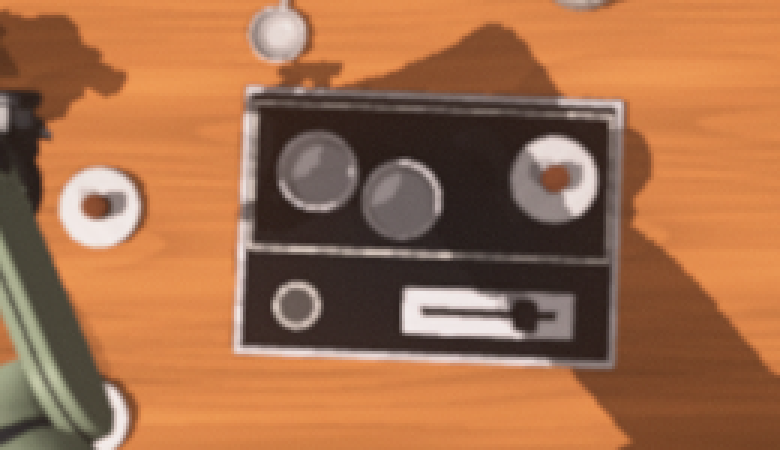

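Cup M was knocked aside to about (0.571, 0.024). It now sits at pixel (402,200), close to cup L at (316,171). The right cup is covered. I'll move M back first.

drive_tool(commands=[[[-0.03, 0.002, 0], 0], [[-0.1, 0.007, 0], 0], [[-0.17, 0.012, 0], 0], [[-0.24, 0.018, 0], 0], [[-0.31, 0.023, 0], 0], [[-0.38, 0.028, 0], 0], [[-0.43, 0.031, 0], 0], [[-0.45, 0.033, 0], 0], [[-0.45, 0.033, 0], 0], [[-0.45, 0.033, 0], 0]])

```text
time_s: 31.55
ee_pos: [0.5718, 0.0249, 0.2394]
eef_rot: [3.141, -0.001, 1.497]
contact_force: [0.8, 0.3, -0.2]
opening: 0.998
grip_force: 0.0
```

Run:
```python
from h import *
T,o=pose(); P=cloud(cam('wrist')); y=o['eef_rot'][2]; print(T[:3,3],y)
a=circ(P,.098,.112,(.571,.0215),.039); print(a, circ(P,.098,.112,(.5955,.096),.04)); p=a[0]
go([(p[0],p[1],.078,y),(p[0],p[1],.094,y),(.5903,-.0035,.094,y),(.5903,-.0035,.0775,y)])
```

```text
[0.57184633 0.02492839 0.23941307] 1.4965302338174813
([0.5696, 0.0239, 0.0333], 1443, [0.5694000124931335, 0.021700000390410423]) ([0.5952, 0.0941, 0.0331], 1639, [0.597100019454956, 0.09520000219345093])
(0.5696, 0.0239, 0.078, np.float64(1.4965302338174813)) -> [[-0.003, -0.004, 0.269], 0.0] rows>=3.2
(0.5696, 0.0239, 0.094, np.float64(1.4965302338174813)) -> [[0.0, 0.0, -0.027], 0.0] rows>=0.3
(0.5903, -0.0035, 0.094, np.float64(1.4965302338174813)) -> [[-0.043, 0.038, 0.0], 0.0] rows>=0.7
(0.5903, -0.0035, 0.0775, np.float64(1.4965302338174813)) -> [[0.0, 0.0, 0.028], 0.0] rows>=0.3
```

drive_tool(commands=[[[-0.002, -0.004, 0.05], 0], [[-0.002, -0.004, 0.12], 0], [[-0.002, -0.004, 0.19], 0], [[-0.002, -0.004, 0.24], 0], [[-0.002, -0.004, 0.262], 0], [[-0.002, -0.004, 0.269], 0], [[-0.002, -0.004, 0.269], 0], [[-0.002, -0.004, 0.269], 0]])

```text
time_s: 32.4
ee_pos: [0.5708, 0.024, 0.0795]
eef_rot: [3.138, -0.0, 1.497]
contact_force: [-0.1, -0.0, 0.0]
opening: 0.997
grip_force: 0.0
```

drive_tool(commands=[[[0, 0, 0], 0], [[0, 0, 0], 0], [[0, 0, 0], 0], [[0, 0, 0], 0], [[0, 0, 0], 0], [[0, 0, 0], 0]], jaw=1)

```text
time_s: 33.0
ee_pos: [0.5705, 0.0236, 0.0799]
eef_rot: [3.138, -0.001, 1.497]
contact_force: [0.7, -0.4, 5.8]
opening: 0.768
grip_force: 65.0
```

drive_tool(commands=[[[0, 0, -0.01], 0], [[0, 0, -0.027], 0], [[-0.01, 0.009, -0.027], 0], [[-0.025, 0.022, -0.027], 0], [[-0.038, 0.034, -0.027], 0], [[-0.043, 0.038, -0.027], 0], [[-0.043, 0.038, -0.027], 0], [[-0.043, 0.038, -0.016], 0], [[-0.043, 0.038, -0.006], 0], [[-0.043, 0.038, -0.001], 0]])

```text
time_s: 34.0
ee_pos: [0.5899, -0.0036, 0.0797]
eef_rot: [-3.141, 0.0, 1.497]
contact_force: [-6.7, -0.8, 27.2]
opening: 0.76
grip_force: 68.6
```

drive_tool(commands=[[[0, 0, 0.001], 0], [[0, 0, 0.002], 0], [[0, 0, 0.002], 0]])

```text
time_s: 34.3
ee_pos: [0.5899, -0.0036, 0.0798]
eef_rot: [-3.142, 0.0, 1.497]
contact_force: [-4.7, -0.6, 16.5]
opening: 0.761
grip_force: 68.0
```

drive_tool(commands=[[[0, 0, 0], 0], [[0, 0, 0], 0], [[0, 0, 0], 0], [[0, 0, -0.01], 0], [[0, 0, -0.06], 0], [[0, 0, -0.14], 0], [[0, 0, -0.21], 0], [[0, 0, -0.255], 0], [[0, 0, -0.268], 0], [[0, 0, -0.268], 0]], jaw=-1)

```text
time_s: 35.3
ee_pos: [0.5906, -0.0038, 0.2389]
eef_rot: [3.14, -0.0, 1.497]
contact_force: [0.1, -0.4, -0.5]
opening: 1.0
grip_force: 0.0
```

Run:
```python
from h import *
T,o=pose(); P=cloud(cam('wrist')); y=o['eef_rot'][2]; print(T[:3,3],y)
print('M',circ(P,.098,.112,(.5903,-.0035),.045),'L',circ(P,.098,.112,(.5955,.096),.045))
```

```text
[ 0.59062874 -0.00380558  0.23892541] 1.4969535312592166
M ([0.5892, -0.0031, 0.033], 1445, [0.5889999866485596, -0.00570000009611249]) L ([0.5951, 0.0942, 0.033], 1811, [0.595300018787384, 0.0982000008225441])
```

drive_tool(commands=[[[0.03, -0.004, 0], 0], [[0.1, -0.014, 0], 0], [[0.18, -0.025, 0], 0], [[0.25, -0.035, 0], 0], [[0.32, -0.045, 0], 0], [[0.39, -0.054, 0], 0], [[0.45, -0.063, 0], 0], [[0.485, -0.067, 0], 0], [[0.496, -0.069, 0], 0], [[0.496, -0.069, 0], 0]])

```text
time_s: 36.35
ee_pos: [0.5702, 0.2962, 0.236]
eef_rot: [-3.138, 0.002, 1.498]
contact_force: [-0.8, -1.3, -0.1]
opening: 1.001
grip_force: 0.0
```

drive_tool(commands=[[[0, 0, 0], 0], [[0, 0, 0], 0]])

```text
time_s: 36.55
ee_pos: [0.5711, 0.2945, 0.2378]
eef_rot: [-3.141, 0.001, 1.495]
contact_force: [0.4, -0.0, 0.1]
opening: 0.997
grip_force: 0.0
```

Run:
```python
from h import *
T,o=pose(); P=cloud(cam('wrist')); y=o['eef_rot'][2]; print(T[:3,3],y)
a=circ(P,.03,.045,(.571,.297),.04); print(a,circ(P,.006,.02,(.571,.297),.042)); p=a[0]
go([(p[0],p[1],.032,y),(p[0],p[1],.2,y),(.5952,.0941,.2,y)])
```

```text
[0.57112951 0.29454833 0.23780678] 1.4953928312501903
([0.5712, 0.2971, 0.012], 498, [0.5712000131607056, 0.2976999878883362]) ([0.5712, 0.2969, 0.0359], 3356, [0.5713000297546387, 0.2985999882221222])
(0.5712, 0.2971, 0.032, np.float64(1.4953928312501903)) -> [[0.004, -0.0, 0.343], -0.0] rows>=4.1
(0.5712, 0.2971, 0.2, np.float64(1.4953928312501903)) -> [[0.0, -0.0, -0.28], -0.0] rows>=3.4
(0.5952, 0.0941, 0.2, np.float64(1.4953928312501903)) -> [[-0.334, 0.065, 0.0], -0.0] rows>=4.1
```

drive_tool(commands=[[[0.002, 0, 0.04], 0], [[0.002, 0, 0.11], 0], [[0.002, 0, 0.18], 0], [[0.002, 0, 0.25], 0], [[0.002, 0, 0.3], 0], [[0.002, 0, 0.33], 0], [[0.002, 0, 0.341], 0], [[0.002, 0, 0.343], 0], [[0.002, 0, 0.343], 0], [[0.002, 0, 0.343], 0]])

```text
time_s: 37.6
ee_pos: [0.5721, 0.2975, 0.0339]
eef_rot: [3.139, -0.002, 1.497]
contact_force: [0.4, -0.0, -0.0]
opening: 1.001
grip_force: 0.0
```

drive_tool(commands=[[[0, 0, 0], 0], [[0, 0, 0], 0], [[0, 0, 0], 0], [[0, 0, 0], 0], [[0, 0, 0], 0], [[0, 0, 0], 0], [[0, 0, 0], 0], [[0, 0, 0], 0]], jaw=1)

```text
time_s: 38.4
ee_pos: [0.5714, 0.2974, 0.0328]
eef_rot: [3.141, -0.001, 1.497]
contact_force: [-0.1, -0.5, 5.0]
opening: 0.252
grip_force: 59.1
```

drive_tool(commands=[[[0, 0, -0.02], 0], [[0, 0, -0.07], 0], [[0, 0, -0.14], 0], [[0, 0, -0.21], 0], [[0, 0, -0.26], 0], [[0, 0, -0.277], 0], [[0, 0, -0.28], 0]])

```text
time_s: 39.1
ee_pos: [0.5713, 0.2973, 0.2014]
eef_rot: [3.14, -0.001, 1.497]
contact_force: [-0.4, -0.2, -1.5]
opening: 0.25
grip_force: 58.9
```

drive_tool(commands=[[[-0.02, 0.004, 0], 0], [[-0.07, 0.013, 0], 0], [[-0.13, 0.025, 0], 0], [[-0.19, 0.037, 0], 0], [[-0.25, 0.048, 0], 0], [[-0.3, 0.058, 0], 0], [[-0.33, 0.064, 0], 0], [[-0.335, 0.065, 0], 0], [[-0.335, 0.065, 0], 0], [[-0.335, 0.065, 0], 0]])

```text
time_s: 40.1
ee_pos: [0.5946, 0.0945, 0.1993]
eef_rot: [-3.14, -0.0, 1.497]
contact_force: [-0.7, -0.8, -0.1]
opening: 0.254
grip_force: 58.9
```

drive_tool(commands=[[[0, 0, 0.02], 0], [[0, 0, 0.05], 0], [[0, 0, 0.08], 0], [[0, 0, 0.09], 0], [[0, 0, 0.093], 0], [[0, 0, 0.093], 0]])

```text
time_s: 40.7
ee_pos: [0.5953, 0.0944, 0.1446]
eef_rot: [3.141, -0.0, 1.498]
contact_force: [-0.1, 0.2, -0.4]
opening: 0.251
grip_force: 58.9
```

drive_tool(commands=[[[0, 0, 0.006], 0], [[0, 0, 0.012], 0], [[0, 0, 0.018], 0], [[0, 0, 0.022], 0], [[0, 0, 0.024], 0], [[0, 0, 0.025], 0], [[0, 0, 0.025], 0]])

```text
time_s: 41.4
ee_pos: [0.5951, 0.0939, 0.1308]
eef_rot: [3.141, -0.0, 1.497]
contact_force: [-2.1, -0.1, 5.8]
opening: 0.254
grip_force: 59.4
```

drive_tool(commands=[[[0, 0, 0], 0], [[0, 0, 0], 0], [[0, 0, 0], 0], [[0, 0, 0], 0], [[0, 0, -0.02], 0], [[0, 0, -0.08], 0], [[0, 0, -0.14], 0], [[0, 0, -0.175], 0], [[0, 0, -0.182], 0], [[0, 0, -0.182], 0]], jaw=-1)

```text
time_s: 42.4
ee_pos: [0.5953, 0.0939, 0.2395]
eef_rot: [3.14, -0.0, 1.497]
contact_force: [0.0, 0.1, 1.0]
opening: 0.998
grip_force: 0.0
```

drive_tool(commands=[[[0.02, -0.023, 0], 0], [[0.06, -0.069, 0], 0], [[0.11, -0.126, 0], 0], [[0.16, -0.183, 0], 0], [[0.21, -0.24, 0], 0], [[0.26, -0.297, 0], 0], [[0.3, -0.343, 0], 0], [[0.325, -0.372, 0], 0], [[0.331, -0.379, 0], 0], [[0.331, -0.379, 0], 0]])

```text
time_s: 43.4
ee_pos: [0.3817, 0.3088, 0.2377]
eef_rot: [-3.14, 0.002, 1.499]
contact_force: [1.0, -1.0, -0.6]
opening: 0.996
grip_force: 0.0
```

drive_tool(commands=[[[0, 0, 0], 0], [[0, 0, 0], 0], [[0, 0, 0], 0]])

```text
time_s: 43.7
ee_pos: [0.3836, 0.3081, 0.2385]
eef_rot: [-3.141, 0.0, 1.495]
contact_force: [0.1, -0.7, -0.9]
opening: 0.997
grip_force: 0.0
```

```bash
python3 chk.py | grep -v '^R'
```

```text
tcp [0.3836 0.3081 0.2385] [-3.141  0.     1.495] t 43.7
cL w rim ([0.5618, 0.084, 0.0032], 5, [0.5619999766349792, 0.08449999988079071]) disc ([0.5714, 0.0788, 0.0234], 416, [0.5685999989509583, 0.08020000159740448]) knob None
cL t rim ([0.5959, 0.0926, 0.0356], 98, [0.5947999954223633, 0.09480000287294388]) disc ([0.595, 0.0932, 0.0359], 336, [0.5954999923706055, 0.09309999644756317]) knob ([0.5949, 0.0928, 0.0117], 70, [0.5949000120162964, 0.09260000288486481])
cL s rim ([0.5952, 0.0914, 0.0364], 93, [0.5860999822616577, 0.06790000200271606]) disc ([0.5948, 0.0896, 0.0373], 227, [0.592199981212616, 0.08429999649524689]) knob ([0.5949, 0.089, 0.0126], 55, [0.5931000113487244, 0.08720000088214874])
cM w rim None disc None knob None
cM t rim ([0.5902, -0.0037, 0.0329], 97, [0.5918999910354614, -0.00279999990016222]) disc ([0.5909, -0.003, 0.0325], 11, [0.6022999882698059, -0.003100000089034438]) knob None
cM s rim ([0.5889, -0.0065, 0.0349], 246, [0.5892000198364258, -0.007699999958276749]) disc None knob None
cR w rim None disc None knob None
cR t rim ([0.5849, -0.1044, 0.0359], 104
[... 200 characters left out ...]
4443])
cR s rim ([0.5819, -0.1147, 0.0342], 118, [0.5748999714851379, -0.12939999997615814]) disc ([0.5836, -0.1051, 0.0373], 342, [0.5812000036239624, -0.11190000176429749]) knob ([0.584, -0.104, 0.0143], 80, [0.5831999778747559, -0.10859999805688858])
L1 w knob None disc None
L1 t knob None disc ([0.5711, 0.2926, 0.0367], 20, [0.5734999775886536, 0.2913999855518341])
L2 w knob ([0.3829, 0.3089, 0.0119], 495, [0.3828999996185303, 0.3093999922275543]) disc ([0.3827, 0.3087, 0.036], 3320, [0.38280001282691956, 0.31040000915527344])
L2 t knob ([0.3849, 0.3083, 0.0124], 66, [0.3847000002861023, 0.30720001459121704]) disc ([0.3808, 0.3059, 0.0401], 498, [0.3840000033378601, 0.30709999799728394])
```

drive_tool(commands=[[[0.001, -0.001, 0.04], 0], [[0.001, -0.001, 0.11], 0], [[0.001, -0.001, 0.18], 0], [[0.001, -0.001, 0.25], 0], [[0.001, -0.001, 0.3], 0], [[0.001, -0.001, 0.33], 0], [[0.001, -0.001, 0.341], 0], [[0.001, -0.001, 0.344], 0], [[0.001, -0.001, 0.344], 0], [[0.001, -0.001, 0.344], 0]])

```text
time_s: 44.85
ee_pos: [0.3832, 0.3099, 0.0334]
eef_rot: [3.14, -0.002, 1.497]
contact_force: [0.3, -0.6, 1.6]
opening: 1.001
grip_force: 0.0
```

drive_tool(commands=[[[0, 0, 0], 0], [[0, 0, 0], 0], [[0, 0, 0], 0], [[0, 0, 0], 0], [[0, 0, 0], 0], [[0, 0, 0], 0], [[0, 0, 0], 0], [[0, 0, 0], 0]], jaw=1)

```text
time_s: 45.65
ee_pos: [0.3827, 0.3096, 0.0328]
eef_rot: [3.141, -0.001, 1.497]
contact_force: [-0.7, -0.9, 5.4]
opening: 0.254
grip_force: 58.6
```

drive_tool(commands=[[[0, 0, -0.02], 0], [[0, 0, -0.07], 0], [[0, 0, -0.14], 0], [[0, 0, -0.21], 0], [[0, 0, -0.26], 0], [[0, 0, -0.277], 0], [[0, 0, -0.28], 0]])

```text
time_s: 46.35
ee_pos: [0.3827, 0.3096, 0.2014]
eef_rot: [3.14, -0.002, 1.497]
contact_force: [1.3, 0.3, -0.9]
opening: 0.255
grip_force: 58.8
```

drive_tool(commands=[[[-0.03, 0.023, 0], 0], [[-0.08, 0.062, 0], 0], [[-0.14, 0.108, 0], 0], [[-0.2, 0.155, 0], 0], [[-0.26, 0.201, 0], 0], [[-0.32, 0.247, 0], 0], [[-0.38, 0.294, 0], 0], [[-0.44, 0.34, 0], 0], [[-0.48, 0.371, 0], 0], [[-0.493, 0.381, 0], 0]])

```text
time_s: 47.35
ee_pos: [0.5889, -0.0052, 0.1975]
eef_rot: [-3.138, 0.001, 1.494]
contact_force: [0.2, 1.1, -0.2]
opening: 0.256
grip_force: 58.9
```

drive_tool(commands=[[[0, 0, 0], 0], [[0, 0, 0.02], 0], [[0, 0, 0.05], 0], [[0, 0, 0.08], 0], [[0, 0, 0.09], 0], [[0, 0, 0.093], 0], [[0, 0, 0.093], 0]])

```text
time_s: 48.05
ee_pos: [0.5884, -0.0017, 0.1446]
eef_rot: [3.142, -0.0, 1.498]
contact_force: [0.8, -0.1, -1.1]
opening: 0.255
grip_force: 58.9
```

drive_tool(commands=[[[-0.001, 0.001, 0.006], 0], [[-0.001, 0.001, 0.012], 0], [[-0.001, 0.001, 0.018], 0], [[-0.001, 0.001, 0.022], 0], [[-0.001, 0.001, 0.024], 0], [[-0.001, 0.001, 0.025], 0], [[-0.001, 0.001, 0.025], 0]])

```text
time_s: 48.75
ee_pos: [0.5891, -0.0032, 0.1308]
eef_rot: [3.141, -0.0, 1.497]
contact_force: [-2.3, 0.6, 6.7]
opening: 0.252
grip_force: 59.4
```

drive_tool(commands=[[[0, 0, 0], 0], [[0, 0, 0], 0], [[0, 0, 0], 0], [[0, 0, 0], 0], [[0, 0, -0.02], 0], [[0, 0, -0.08], 0], [[0, 0, -0.14], 0], [[0, 0, -0.175], 0], [[0, 0, -0.182], 0], [[0, 0, -0.182], 0]], jaw=-1)

```text
time_s: 49.75
ee_pos: [0.5893, -0.0031, 0.2394]
eef_rot: [3.14, -0.0, 1.497]
contact_force: [-0.1, 0.2, -0.1]
opening: 1.0
grip_force: 0.0
```

```bash
python3 chk.py | grep -v '^[RL]'
python3 - <<'E'
from h import *
s=cam('side');cv2.imwrite('pics/s5.png',s['frame'][200:380,220:460].repeat(3,0).repeat(3,1))
P=cloud(s);print(circ(P,.06,.08,(.471,-.08),.05))
w=cam('wrist'); P=cloud(w); m=(abs(P[:,0]-.47)<.03)&(abs(P[:,1]+.06)<.08)&(P[:,2]>.06)&(P[:,2]<.08)
print(m.sum(), cv2.minAreaRect(P[m][:,:2].astype(np.float32)) if m.sum()>5 else '')
E
```

```text
tcp [ 0.5893 -0.0031  0.2394] [ 3.14  -0.     1.497] t 49.75
cL w rim None disc ([0.594, 0.0934, 0.0361], 7820, [0.5940999984741211, 0.09449999779462814]) knob ([0.594, 0.0936, 0.012], 1239, [0.593999981880188, 0.0934000015258789])
cL t rim ([0.5955, 0.0964, 0.0354], 49, [0.5957000255584717, 0.10849999636411667]) disc ([0.5942, 0.1004, 0.0343], 174, [0.5935999751091003, 0.10930000245571136]) knob ([0.5948, 0.0936, 0.0117], 59, [0.5949000120162964, 0.0949999988079071])
cL s rim ([0.5943, 0.0883, 0.036], 87, [0.5853999853134155, 0.06809999793767929]) disc ([0.5948, 0.0911, 0.0374], 229, [0.59170001745224, 0.08449999988079071]) knob ([0.5934, 0.0912, 0.0146], 55, [0.5928999781608582, 0.08709999918937683])
cM w rim ([0.6061, 0.0212, 0.0175], 6, [0.6079000234603882, 0.022600000724196434]) disc ([0.5879, -0.0038, 0.036], 5549, [0.588100016117096, -0.001500000013038516]) knob ([0.588, -0.0036, 0.012], 934, [0.588100016117096, -0.0024999999441206455])
cM t rim None disc ([0.5636, -0.004, 0.025], 8, [0.5618000030517578, -0.01889999955892563]) knob None
cM s rim ([0.5884, -0.0061, 0.0355], 102
[... 447 characters left out ...]
250339508])
cR t rim ([0.5845, -0.1055, 0.0354], 61, [0.5834000110626221, -0.11559999734163284]) disc ([0.5844, -0.1055, 0.0357], 209, [0.5849000215530396, -0.11580000072717667]) knob ([0.5846, -0.1031, 0.0117], 72, [0.5845999717712402, -0.10339999943971634])
cR s rim ([0.5814, -0.1136, 0.0335], 113, [0.574400007724762, -0.1282999962568283]) disc ([0.5858, -0.1074, 0.0378], 350, [0.5813000202178955, -0.11190000176429749]) knob ([0.5836, -0.1061, 0.0134], 81, [0.5831000208854675, -0.10909999907016754])
([0.4692, -0.0831, 0.0155], 111, [0.46810001134872437, -0.08709999918937683])
136 ((0.47200337052345276, -0.07484032958745956), (0.015968142077326775, 0.030720265582203865), 58.557106018066406)
```

View pics/s5.png

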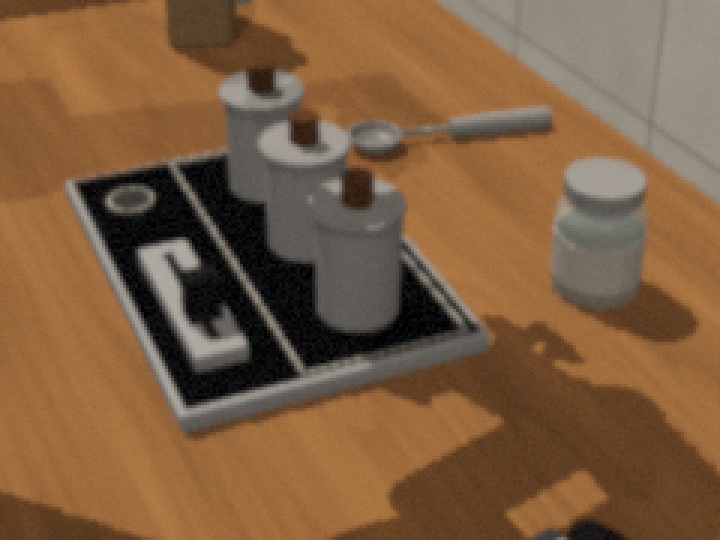

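All three cups stand on the field with level covers. The slide grip is at pixel (203,290), still right of its end. Next I push the slide with the fingers shut.

drive_tool(commands=[[[-0.02, -0.018, 0], 0], [[-0.06, -0.053, 0], 0], [[-0.11, -0.097, 0], 0], [[-0.16, -0.141, 0], 0], [[-0.2, -0.176, 0], 0], [[-0.213, -0.188, 0], 0], [[-0.213, -0.188, 0], 0], [[-0.213, -0.188, 0], 0]], jaw=1)

```text
time_s: 50.8
ee_pos: [0.4677, -0.122, 0.2388]
eef_rot: [3.141, -0.001, 1.497]
contact_force: [-0.7, 0.2, 0.7]
opening: -0.003
grip_force: 0.0
```

drive_tool(commands=[[[0, 0, 0.04], 0], [[0, 0, 0.1], 0], [[0, 0, 0.17], 0], [[0, 0, 0.23], 0], [[0, 0, 0.27], 0], [[0, 0, 0.295], 0], [[0, 0, 0.302], 0], [[0, 0, 0.302], 0], [[0, 0, 0.302], 0]])

```text
time_s: 51.7
ee_pos: [0.4683, -0.1221, 0.0581]
eef_rot: [3.14, 0.0, 1.498]
contact_force: [0.6, -0.3, 0.4]
opening: -0.002
grip_force: 0.0
```

drive_tool(commands=[[[0.006, 0, 0], 0], [[0.014, 0, 0], 0], [[0.022, 0, 0], 0], [[0.03, 0, 0], 0], [[0.038, 0, 0], 0], [[0.046, 0, 0], 0], [[0.054, 0, 0], 0], [[0.062, 0, 0], 0], [[0.07, 0, 0], 0], [[0.075, 0, 0], 0]])

```text
time_s: 52.7
ee_pos: [0.4705, -0.0769, 0.0575]
eef_rot: [-3.141, -0.0, 1.497]
contact_force: [-0.5, -1.1, 1.6]
opening: 0.001
grip_force: 0.8
```

drive_tool(commands=[[[0.008, 0, 0], 0], [[0.016, 0, 0], 0], [[0.024, 0, 0], 0], [[0.032, 0, 0], 0], [[0.04, 0, 0], 0], [[0.048, 0, 0], 0], [[0.055, 0, 0], 0], [[0.062, 0, 0], 0], [[0.067, 0, 0], 0], [[0.07, 0, 0], 0]])

```text
time_s: 53.7
ee_pos: [0.4736, -0.0352, 0.0575]
eef_rot: [-3.141, -0.0, 1.497]
contact_force: [-1.1, -1.5, -0.7]
opening: -0.004
grip_force: 0.8
```

drive_tool(commands=[[[0.003, 0, 0], 0], [[0.006, 0, 0], 0], [[0.009, 0, 0], 0], [[0.012, 0, 0], 0], [[0.015, 0, 0], 0]])

```text
time_s: 54.2
ee_pos: [0.4743, -0.0264, 0.0575]
eef_rot: [3.142, -0.0, 1.497]
contact_force: [-1.0, -1.4, -1.0]
opening: -0.003
grip_force: 0.8
```

Run:
```python
from h import *
print(pose()[0][:3,3])
s=cam('side'); P=cloud(s); print(circ(P,.06,.075,(.475,0),.04)); cv2.imwrite('pics/s6.png',s['frame'][230:340,230:370].repeat(5,0).repeat(5,1))
```

```text
[ 0.47434251 -0.0263956   0.05750297]
([0.4732, -0.018, 0.0221], 83, [0.47040000557899475, -0.030899999663233757])
```

View pics/s6.png

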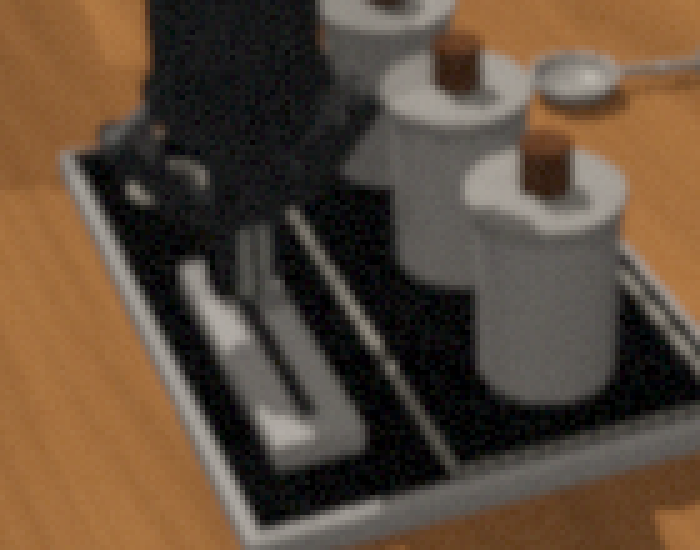

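The fingers are pushing the grip, which is hidden behind them at (255,265). The stop hasn't been reached yet.

drive_tool(commands=[[[0.002, 0, 0], 0], [[0.004, 0, 0], 0], [[0.006, 0, 0], 0], [[0.008, 0, 0], 0], [[0.01, 0, 0], 0]])

```text
time_s: 54.75
ee_pos: [0.4748, -0.0214, 0.0576]
eef_rot: [3.141, 0.002, 1.499]
contact_force: [-2.0, -10.3, 0.7]
opening: 0.0
grip_force: 5.2
```

drive_tool(commands=[[[0.002, 0, 0], 0], [[0.004, 0, 0], 0], [[0.006, 0, 0], 0], [[0.008, 0, 0], 0], [[0.01, 0, 0], 0]])

```text
time_s: 55.25
ee_pos: [0.4749, -0.0206, 0.0578]
eef_rot: [3.142, 0.012, 1.505]
contact_force: [-3.7, -36.8, 2.7]
opening: 0.003
grip_force: 18.3
```

drive_tool(commands=[[[-0.01, 0, 0], 0], [[-0.03, 0, 0], 0], [[-0.04, 0, -0.03], 0], [[-0.04, 0, -0.1], 0], [[-0.04, 0, -0.17], 0], [[-0.04, 0, -0.24], 0], [[-0.04, 0, -0.29], 0], [[-0.04, 0, -0.304], 0], [[-0.04, 0, -0.304], 0]])

```text
time_s: 56.15
ee_pos: [0.4741, -0.0384, 0.2408]
eef_rot: [3.139, -0.0, 1.497]
contact_force: [-0.6, -0.2, -0.7]
opening: 0.003
grip_force: 0.0
```

drive_tool(commands=[[[-0.03, 0.005, 0], 0.065], [[-0.09, 0.016, 0], 0.13], [[-0.16, 0.029, 0], 0.195], [[-0.23, 0.042, 0], 0.26], [[-0.3, 0.055, 0], 0.325], [[-0.38, 0.069, 0], 0.39], [[-0.46, 0.083, 0], 0.455], [[-0.54, 0.098, 0], 0.52], [[-0.6, 0.109, 0], 0.585], [[-0.623, 0.113, 0], 0.62]], jaw=-1)

```text
time_s: 57.15
ee_pos: [0.5126, -0.4194, 0.2359]
eef_rot: [-3.138, 0.003, 0.192]
contact_force: [0.5, 0.3, 0.1]
opening: 0.997
grip_force: 0.0
```

drive_tool(commands=[[[0, 0, 0], 0], [[0, 0, 0], 0], [[0, 0, 0], 0]])

```text
time_s: 57.45
ee_pos: [0.5133, -0.4148, 0.239]
eef_rot: [-3.14, 0.001, 0.201]
contact_force: [-0.6, 0.0, 0.1]
opening: 1.002
grip_force: 0.0
```

Run:
```python
from h import *
T,o=pose(); print(T[:3,3],o['eef_rot'])
c=cam('wrist'); P=cloud(c); cv2.imwrite('pics/w7.png',c['frame'])
def rect(z0,z1,ctr=(.515,-.42),r=(.11,.06)):
    m=(abs(P[:,0]-ctr[0])<r[0])&(abs(P[:,1]-ctr[1])<r[1])&(P[:,2]>z0)&(P[:,2]<z1); return m.sum(),cv2.minAreaRect(P[m][:,:2].astype(np.float32)),np.median(P[m][:,2])
print('thermo top',rect(.05,.06)); print('base',rect(.003,.010)); print('cheeks',rect(.036,.044))
for k in ('thermo','lens','rest'):
    for d in arm.mark_of(c,k)[:1]: print(k,d['p'],d['position'],onz(c,d['position'],{'thermo':.03,'lens':.04,'rest':0}[k]))
t=cam('top'); Q=cloud(t); print('slide',circ(Q,.06,.075,(.475,0),.04))
S=cloud(cam('side')); print('slide',circ(S,.06,.075,(.475,0),.04))
```

```text
[ 0.51328535 -0.41478556  0.23895995] [-3.13950074e+00  9.49270913e-04  2.00522411e-01]
thermo top (np.int64(5526), ((0.517999529838562, -0.4183419346809387), (0.16822512447834015, 0.031967636197805405), 8.135017395019531), np.float64(0.05517100081500939))
base (np.int64(4161), ((0.514946460723877, -0.41960710287094116), (0.1178135797381401, 0.21912245452404022), 89.6573486328125), np.float64(0.007154188229974046))
cheeks (np.int64(791), ((0.5286363363265991, -0.4139946699142456), (0.13717414438724518, 0.061737559735774994), 8.978523254394531), np.float64(0.0412559706327148))
thermo 0.84 [213.2, 325.0] [ 0.51365298 -0.41991407  0.03      ]
slide ([0.4752, 0.0001, 0.015], 75, [0.47510001063346863, 0.0006000000284984708])
slide ([0.4742, -0.0029, 0.015], 97, [0.47290000319480896, -0.006399999838322401])
```

View pics/w7.png

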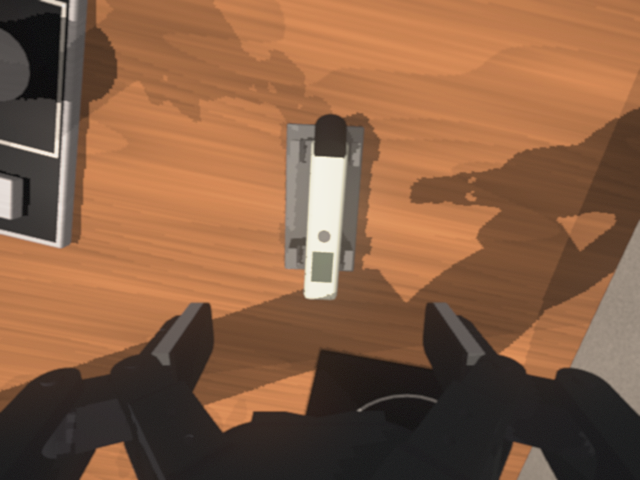

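The slide grip's top is now at y≈0.000, which is its stop. The thermometer's body runs from (320,298) to (331,115) with its origin at about (325,213), i.e. (0.514, −0.419) and yaw 0.142.

drive_tool(commands=[[[0, 0.006, 0.04], 0.028], [[0, 0.006, 0.11], 0.028], [[0, 0.006, 0.18], 0.028], [[0, 0.006, 0.25], 0.028], [[0, 0.006, 0.3], 0.028], [[0, 0.006, 0.325], 0.028], [[0, 0.006, 0.334], 0.028], [[0, 0.006, 0.336], 0.028], [[0, 0.006, 0.336], 0.028], [[0, 0.006, 0.336], 0.028]])

```text
time_s: 58.75
ee_pos: [0.5151, -0.4205, 0.0401]
eef_rot: [3.139, -0.002, 0.14]
contact_force: [0.3, 0.3, 0.3]
opening: 1.003
grip_force: 0.0
```

Run:
```python
from h import *
T,o=pose(); print(T[:3,3],o['eef_rot'])
```

```text
[ 0.51505529 -0.42050442  0.04011839] [ 3.13912927e+00 -2.29810594e-03  1.39829052e-01]
```

drive_tool(commands=[[[0, -0.001, 0.002], 0], [[0, -0.001, 0.002], 0], [[0, -0.001, 0.002], 0], [[0, -0.001, 0.002], 0], [[0, -0.001, 0.002], 0], [[0, -0.001, 0.002], 0], [[0, -0.001, 0.002], 0], [[0, -0.001, 0.002], 0], [[0, -0.001, 0.002], 0]], jaw=1)

```text
time_s: 59.65
ee_pos: [0.5144, -0.4194, 0.0375]
eef_rot: [3.141, -0.001, 0.14]
contact_force: [-0.2, -0.2, 4.7]
opening: 0.363
grip_force: 60.7
```

drive_tool(commands=[[[0, 0, -0.015], 0], [[0, 0, -0.05], 0], [[0, 0, -0.11], 0], [[0, 0, -0.18], 0], [[0, 0, -0.25], 0], [[0, 0, -0.31], 0], [[0, 0, -0.34], 0], [[0, 0, -0.35], 0], [[0, 0, -0.35], 0]])

```text
time_s: 60.55
ee_pos: [0.5139, -0.419, 0.2471]
eef_rot: [-3.141, 0.0, 0.14]
contact_force: [1.4, -0.3, -1.2]
opening: 0.362
grip_force: 60.1
```

drive_tool(commands=[[[-0.004, -0.02, 0], 0], [[-0.012, -0.06, 0], 0], [[-0.023, -0.12, 0], 0], [[-0.035, -0.18, 0], 0], [[-0.047, -0.24, 0], 0], [[-0.059, -0.3, 0], 0], [[-0.07, -0.36, 0], 0], [[-0.082, -0.42, 0], 0], [[-0.094, -0.48, 0], 0], [[-0.105, -0.54, 0], 0]])

```text
time_s: 61.55
ee_pos: [0.4041, -0.105, 0.2453]
eef_rot: [-3.139, 0.004, 0.14]
contact_force: [1.1, -0.7, -2.2]
opening: 0.362
grip_force: 60.1
```

drive_tool(commands=[[[-0.012, -0.06, 0], 0], [[-0.023, -0.12, 0], 0], [[-0.035, -0.18, 0], 0], [[-0.047, -0.24, 0], 0], [[-0.058, -0.3, 0], 0], [[-0.066, -0.34, 0], 0], [[-0.07, -0.354, 0], 0], [[-0.07, -0.356, 0], 0], [[-0.07, -0.356, 0], 0], [[-0.07, -0.356, 0], 0]])

```text
time_s: 62.55
ee_pos: [0.3354, 0.0977, 0.2468]
eef_rot: [3.141, 0.001, 0.138]
contact_force: [0.1, 0.2, -1.2]
opening: 0.364
grip_force: 60.1
```

Run:
```python
from h import *
T,o=pose(); print(T[:3,3],o['eef_rot'],o['grip_force'])
for n in ('top','side','wrist'):
    c=cam(n); P=cloud(c)
    for d in arm.mark_of(c,'spot')[:1]: print(n,'spot',d['p'],d['position'],onz(c,d['position'],.016))
    for d in arm.mark_of(c,'lens')[:1]: print(n,'lens',d['p'],onz(c,d['position'],T[2,3]+.002))
    m=(abs(P[:,2]-(T[2,3]+.016))<.008)&(np.hypot(P[:,0]-T[0,3],P[:,1]-T[1,3])<.11)
    q=P[m][:,:2].astype(np.float32); print(n,len(q),cv2.minAreaRect(q) if len(q)>5 else '',np.median(P[m][:,2]) if len(q) else '')
    cv2.imwrite(f'pics/a_{n}.png',c['frame'])
```

```text
[0.33538962 0.09774314 0.24681994] [3.14117643e+00 5.15991205e-04 1.38463158e-01] 60.135194063186646
top spot 0.68 [290.8, 280.8] [0.48390488 0.11277549 0.016     ]
top 380 ((0.38068056106567383, 0.10462601482868195), (0.08745919913053513, 0.03955080360174179), 20.24160385131836) 0.26380658025055526
side spot 0.93 [266.3, 264.3] [0.48419275 0.11730156 0.016     ]
side 679 ((0.3389641046524048, 0.09169904887676239), (0.05407720431685448, 0.16932207345962524), 89.91441345214844) 0.2631862579938436
wrist spot 0.66 [46.8, 318.6] [0.4821558  0.11928901 0.016     ]
wrist 26699 ((0.3620661497116089, 0.09891080856323242), (0.057078924030065536, 0.12240070849657059), 85.60395812988281) 0.26478052770903493
```

View pics/a_wrist.png

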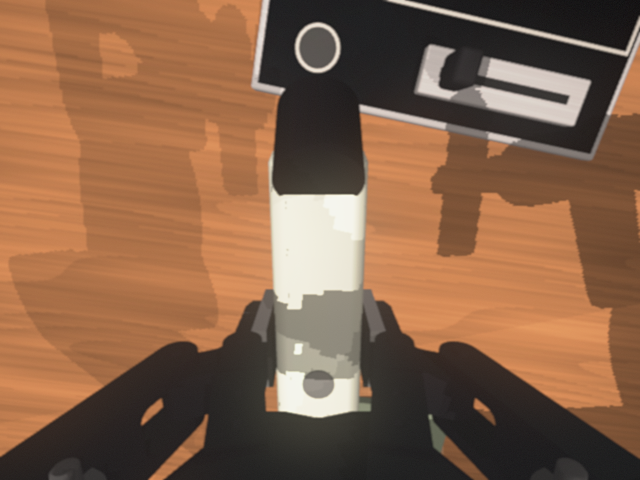

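The thermometer sits straight in the jaws, with its centre line at column 318. The spot is at (318,47), dead ahead, at (0.482, 0.1193). I'll lower to aim.

drive_tool(commands=[[[0, -0.001, 0.02], 0], [[0, -0.001, 0.06], 0], [[0, -0.001, 0.11], 0], [[0, -0.001, 0.17], 0], [[0, -0.001, 0.22], 0], [[0, -0.001, 0.255], 0], [[0, -0.001, 0.269], 0], [[0, -0.001, 0.271], 0], [[0, -0.001, 0.271], 0], [[0, -0.001, 0.271], 0]])

```text
time_s: 64.0
ee_pos: [0.3361, 0.0994, 0.0855]
eef_rot: [-3.141, -0.003, 0.14]
contact_force: [0.3, -0.2, -1.4]
opening: 0.365
grip_force: 60.1
```

Run:
```python
from h import *
T,o=pose(); print(T[:3,3],o['eef_rot'],o['grip_force'])
ps=o['eef_rot'][2]; a=np.array([np.cos(ps),np.sin(ps),0]); org=T[:3,3]-[0,0,.0075]
lens=org+.078*a+[0,0,.010]; d=(a-[0,0,1])/2**.5; sp=np.array([.482,.1193,.016])
v=sp-lens; print('dist',v@d,'off',np.linalg.norm(v-(v@d)*d), (v-(v@d)*d))
c=cam('side'); cv2.imwrite('pics/a2.png',c['frame'][180:330,160:360].repeat(4,0).repeat(4,1)[:600,:800])
```

```text
[0.33611308 0.09939695 0.08545882] [-3.14121594e+00 -2.62438208e-03  1.39792319e-01] 60.14031529426575
dist 0.09984054050806458 off 0.0020215832460975616 [-0.00126143 -0.00080221 -0.0013609 ]
```

View pics/a2.png

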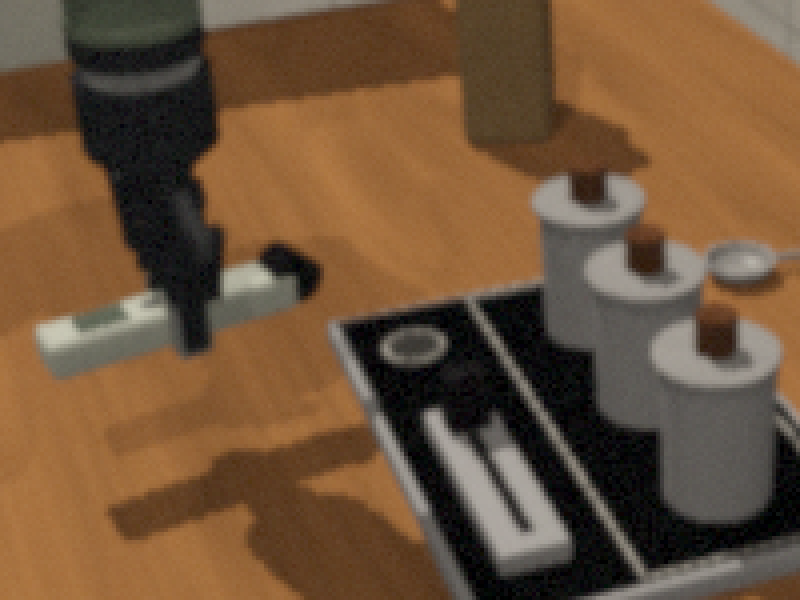

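The thermometer is level and its cone at (300,270) points at the spot at (413,345). The slide is at the far end of its track. Holding, then returning it.

drive_tool(commands=[[[0, 0, 0], 0], [[0, 0, 0], 0], [[0, 0, 0], 0], [[0, 0, 0], 0], [[0, 0, 0], 0], [[0, 0, 0], 0], [[0, 0, 0], 0], [[0, 0, 0], 0], [[0, 0, 0], 0], [[0, 0, 0], 0]])

```text
time_s: 65.05
ee_pos: [0.3351, 0.0992, 0.0845]
eef_rot: [-3.142, 0.0, 0.14]
contact_force: [0.4, 0.0, -2.1]
opening: 0.365
grip_force: 60.1
```

drive_tool(commands=[[[0, 0, 0], 0], [[0, 0, 0], 0], [[0, 0, 0], 0], [[0, 0, 0], 0], [[0, 0, 0], 0], [[0, 0, 0], 0], [[0, 0, 0], 0], [[0, 0, 0], 0], [[0, 0, 0], 0], [[0, 0, 0], 0]])

```text
time_s: 66.05
ee_pos: [0.3351, 0.0991, 0.0845]
eef_rot: [-3.142, -0.0, 0.14]
contact_force: [0.1, -0.1, -1.7]
opening: 0.367
grip_force: 60.1
```

drive_tool(commands=[[[0, 0.001, -0.02], 0], [[0, 0.001, -0.07], 0], [[0, 0.001, -0.13], 0], [[0, 0.001, -0.19], 0], [[0, 0.001, -0.24], 0], [[0, 0.001, -0.265], 0], [[0, 0.001, -0.271], 0], [[0, 0.001, -0.271], 0]])

```text
time_s: 66.85
ee_pos: [0.335, 0.0985, 0.2469]
eef_rot: [-3.142, -0.0, 0.14]
contact_force: [0.3, -0.0, -2.4]
opening: 0.366
grip_force: 60.1
```

drive_tool(commands=[[[0.004, 0.02, 0], 0], [[0.012, 0.06, 0], 0], [[0.023, 0.12, 0], 0], [[0.035, 0.18, 0], 0], [[0.047, 0.24, 0], 0], [[0.059, 0.3, 0], 0], [[0.07, 0.36, 0], 0], [[0.082, 0.42, 0], 0], [[0.094, 0.48, 0], 0], [[0.105, 0.54, 0], 0]])

```text
time_s: 67.85
ee_pos: [0.4423, -0.2147, 0.245]
eef_rot: [-3.139, 0.003, 0.139]
contact_force: [0.8, -0.1, -1.8]
opening: 0.367
grip_force: 60.1
```

drive_tool(commands=[[[0.012, 0.06, 0], 0], [[0.023, 0.12, 0], 0], [[0.035, 0.18, 0], 0], [[0.047, 0.24, 0], 0], [[0.058, 0.3, 0], 0], [[0.066, 0.34, 0], 0], [[0.07, 0.354, 0], 0], [[0.07, 0.356, 0], 0], [[0.07, 0.356, 0], 0], [[0.07, 0.356, 0], 0]])

```text
time_s: 68.85
ee_pos: [0.5138, -0.4178, 0.247]
eef_rot: [-3.14, 0.0, 0.141]
contact_force: [0.7, -0.2, -1.4]
opening: 0.363
grip_force: 60.1
```

drive_tool(commands=[[[0, 0, 0.03], 0], [[0, 0, 0.09], 0], [[0, 0, 0.16], 0], [[0, 0, 0.22], 0], [[0, 0, 0.27], 0], [[0, 0, 0.305], 0], [[0, 0, 0.325], 0], [[0, 0, 0.33], 0], [[0, 0, 0.33], 0], [[0, 0, 0.33], 0]])

```text
time_s: 69.85
ee_pos: [0.5149, -0.4197, 0.0507]
eef_rot: [3.14, -0.002, 0.14]
contact_force: [0.8, 0.3, -1.4]
opening: 0.364
grip_force: 60.1
```

Run:
```python
from h import *
T,o=pose(); print(T[:3,3],o['eef_rot'],o['grip_force'],o['time_s'])
go([(.5142,-.4192,.0375,o['eef_rot'][2])])
```

```text
[ 0.51489752 -0.41965215  0.05067672] [ 3.13955080e+00 -1.95266605e-03  1.39945522e-01] 60.13856649398804 69.85
(0.5142, -0.4192, 0.0375, np.float64(0.13994552220533119)) -> [[-0.001, -0.001, 0.022], -0.0] rows>=0.3
```

drive_tool(commands=[[[-0.001, -0.001, 0.005], 0], [[-0.001, -0.001, 0.01], 0], [[-0.001, -0.001, 0.014], 0], [[-0.001, -0.001, 0.017], 0], [[-0.001, -0.001, 0.019], 0], [[-0.001, -0.001, 0.021], 0], [[-0.001, -0.001, 0.021], 0], [[-0.001, -0.001, 0.021], 0]])

```text
time_s: 70.65
ee_pos: [0.5134, -0.4186, 0.0375]
eef_rot: [3.142, -0.0, 0.14]
contact_force: [-2.6, 1.6, 5.5]
opening: 0.363
grip_force: 61.0
```

Seated with contact. Release and rise.

drive_tool(commands=[[[0, 0, 0], 0], [[0, 0, 0], 0], [[0, 0, 0], 0], [[0, 0, 0], 0], [[0, 0, -0.02], 0], [[0, 0, -0.07], 0], [[0, 0, -0.15], 0], [[0, 0, -0.22], 0], [[0, 0, -0.28], 0], [[0, 0, -0.32], 0]], jaw=-1)

```text
time_s: 71.65
ee_pos: [0.5141, -0.4192, 0.2332]
eef_rot: [3.137, -0.004, 0.14]
contact_force: [-0.7, -0.7, 0.0]
opening: 1.002
grip_force: 0.0
```

drive_tool(commands=[[[0, 0, -0.013], 0], [[0, 0, -0.013], 0], [[0, 0, -0.013], 0], [[0, 0, -0.013], 0]])

```text
time_s: 72.05
ee_pos: [0.5128, -0.4181, 0.2342]
eef_rot: [-3.139, 0.002, 0.14]
contact_force: [0.3, -0.5, -0.0]
opening: 1.0
grip_force: 0.0
```

```bash
python3 chk.py | grep '^c. t'
python3 - <<'E'
from h import *
T,o=pose(); print(T[:3,3])
c=cam('wrist'); P=cloud(c)
m=(abs(P[:,0]-.515)<.11)&(abs(P[:,1]+.42)<.06)&(P[:,2]>.05)&(P[:,2]<.06); print(m.sum(),cv2.minAreaRect(P[m][:,:2].astype(np.float32)),np.percentile(P[m][:,2],[5,50,95]))
for k in ('thermo','rest'):
    for d in arm.mark_of(c,k)[:1]: print(k,d['p'],onz(c,d['position'],.03 if k=='thermo' else 0))
t=cam('top'); Q=cloud(t); print('slide',circ(Q,.06,.075,(.475,0),.04))
s=cam('side'); f=np.hstack([cv2.resize(s['frame'][200:460,200:460],(400,400)),cv2.resize(c['frame'][60:340,180:460],(400,400))]); cv2.imwrite('pics/end.png',f)
E
```

```text
cL t rim ([0.5955, 0.0932, 0.0357], 105, [0.5949000120162964, 0.09260000288486481]) disc ([0.5951, 0.093, 0.0357], 334, [0.5946999788284302, 0.09149999916553497]) knob ([0.5953, 0.0929, 0.0119], 75, [0.5949000120162964, 0.09269999712705612])
cM t rim ([0.589, -0.0046, 0.0357], 113, [0.5898000001907349, -0.004000000189989805]) disc ([0.5889, -0.0043, 0.0359], 325, [0.5882999897003174, -0.0034000000450760126]) knob ([0.589, -0.0043, 0.0118], 73, [0.5889000296592712, -0.0044999998062849045])
cR t rim ([0.5846, -0.1041, 0.0355], 107, [0.5873000025749207, -0.10040000081062317]) disc ([0.585, -0.1036, 0.0357], 291, [0.5848000049591064, -0.10450000315904617]) knob ([0.5849, -0.1038, 0.012], 73, [0.5848000049591064, -0.10320000350475311])
[ 0.51313267 -0.41843587  0.23485744]
5670 ((0.5171945691108704, -0.4165096580982208), (0.16783730685710907, 0.03196616843342781), 7.9941792488098145) [0.05206209 0.0551973  0.05714363]
thermo 0.83 [ 0.51531369 -0.42058013  0.03      ]
slide ([0.4752, 0.0003, 0.015], 76, [0.47519999742507935, 0.0006000000284984708])
```

View pics/end.png

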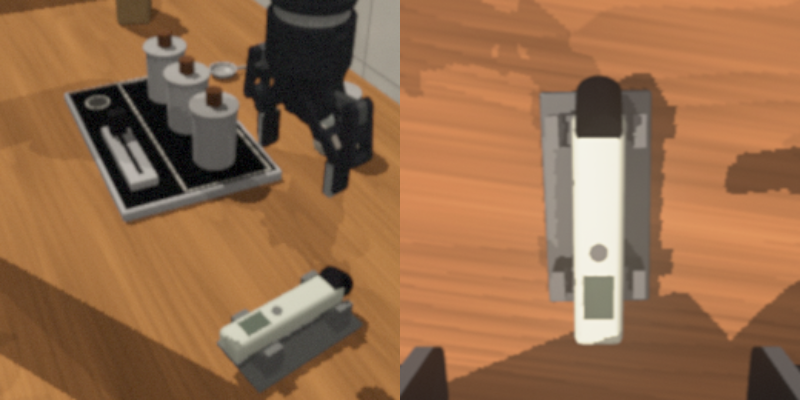

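The thermometer lies level between the cheeks, from (598,80) to (598,340) in the right half. The cups are covered, the slide is at its stop, and the gripper is clear of everything.

```bash
python3 -c "
from bench import arm; print(arm.sign_off())"
```

```text
the job is handed in; nothing more can be done
None
```

The job is handed in: all three cups stand covered on the heated field, the power slide is at its end stop, and the thermometer was aimed at the spot, held for 2 s, and laid back on its rest; `sign_off()` returned no verdict.

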